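# Set the condiment caddy on a restaurant table

## Robot

A 6-joint arm with a two-finger parallel gripper is mounted at the origin on the work surface. World frame = base frame: x ahead of the robot, y to its left, z up, the work surface at z = 0. Lengths are in m, angles in rad, forces in N, time in s.
With the tool pointing down it reaches from about 0.25 to 0.725 m from the base axis. Payload 4 kg.
Tool frame: the origin (TCP) lies at the very end of the fingers, on their centre line; the grasp point (between the pads) lies 19 mm behind it; x points along the fingers, z is the direction in which the jaws open and shut, and the axes are right-handed (so a half turn about x gives the same grasp; the last joint's range is limited). The gripper opens to 85 mm and grips with 20 to 120 N. Pads are 22 mm wide; open, the fingers measure 114 mm over their backs; the gripper's body (76 mm by 85 mm) begins 54 mm behind the grasp point. The pads swing forward as they close: fully open they stand 13 mm farther back than shut.
Start: joints at [1.194, 0.241, 0.005, 1.335, 0, 1.571], TCP at [0.184, 0.465, 0.231] pointing down, gripper open.
Joint ranges: [-2.72, 2.72], [-1.05, 1.87], [-1.09, 1.28], [-1.99, 2.15], [-1.42, 1.44], [-3.14, 3.14]. Speed limits (rad/s): [2.79, 2.79, 3.14, 3.14, 3.14, 3.14].

## Interface

Orientations are given as a unit quaternion [x, y, z, w].
In Python, from workcell import bot gives the robot as it stands.
- The arm moves only by the tool step_arm, never from a script. Its argument "series" is a list of rows, each an object of numbers: "x", "y", "z": the shift along the world's x, y, z in cm; "twist": the turn about the world's z in degrees; "jaw": the finger opening in cm, from 0 to 8.54. In form: [{"x": .., "y": .., "z": .., "twist": .., "jaw": ..}, ...]. A call has 1 to 10 rows; each row is the pose to reach, as a shift and turn from the pose measured when the call began; what a row does not reach only later rows make up. A row lasts 1/12 s, in which the tool goes at most 41.7 mm and 7.16 degrees, less where a joint would pass 70% of its speed; a pose out of reach is approached as far as the arm can. A call with a gripper value outside its range is refused whole. The fingers move at their own pace and stop on an object; the grip force is fixed at half the most. Time passes only in rows, so rows that repeat a pose let the fingers close. It gives the time, the measured TCP pose, the force and the opening at its end, in the units of the state.
- bot.get_obs(): the state, without advancing time (a new reading comes with each control period).
- bot.camera(name): name is "side" or "top"; returns (picture, depth): 400x640x3 uint8, red, green, blue; 400x640 float32, m along the optical axis (not along the pixel's ray), 0 where there is no reading.
- bot.camera_info(name): a dict with "camera_matrix" (3x3 intrinsics, pixels), "R" (3x3) and "t" (3): a world point X has camera coordinates R X + t. Camera axes: x right, y down, z forward; pixel columns grow to the right and rows downward; lengths in m; the calibration is good to about 2 mm. A picture is of the moment at which its call begins. camera_info takes no time and is no camera call.
- bot.job_done(): hands the job in, once; it reports no verdict.
The state is a dict: "clock": time; "joint_pos": joint angles; "joint_vel": joint speeds; "tau": joint torques, N m; "eef_pos": TCP position; "tool_rot": TCP orientation; "ft_force": force on the tool from outside, world axes, zero at the start; "ft_torque": the same for the moment, N m; "grip_width": finger opening in m.
Only numpy, scipy, OpenCV 4.12 (cv2) and the standard library are available. Lean on these libraries where they do the work, as an engineer would, in place of code of your own. Each camera call takes 0.05 s, during which the arm holds its last target.

## Task

Set the table's wooden condiment caddy, using one pocket for each place: stack the two black dipping dishes, one seated on the other, in the end pocket nearest the napkin box, stand the tall squeeze bottle in the end pocket at the other end, the soy pourer next to the dishes, and the pepper shaker between the soy pourer and the squeeze bottle. Everything must stand upright and flat on the floor of its pocket, and the guests' tumbler and the water jug are to stay upright where they are.

Things in the scene. Friction and masses are not known exactly. Their poses are not given: they have to be found in the camera images.
- caddy: Fixed wooden board, dark pocket floors, 102 (x) by 378 (y) by 15 mm high, four equal empty square pockets in a row along its y: centres at y = -138, -46, +46, +138 mm, x = 0; each 82 x 82 mm, 5 mm deep, floor 10 mm above the table. Origin: centre of its underside, at table height; z up, x roughly away from the robot (turned up to 10 degrees).
- napkin_box: Fixed square dark wooden napkin box, slot in its lid, 114 x 114 mm, 87 mm high, just beyond one end of the caddy (275 mm from its centre along the row, 60 mm farther back); which end changes from start to start. Origin: centre of its underside.
- cutlery_can: Fixed round steel can, 96 mm in diameter, 125 mm high, with spoon and chopstick handles up to 215 mm, just beyond the other end of the caddy. Not part of the job. Origin: centre of its underside.
- dish_a: Loose square black dipping dish (twin of dish_b, interchangeable), 64 x 64 x 32 mm high, 80 g, upright on the table; walls 5 mm, opening 54 mm square, 21 mm deep. Round foot below, 46 mm wide, 6 mm high. Origin: centre of the foot's underside; x, y along the sides. On its twin, the foot drops inside the rim (4 mm play each way) and the body rests on the rim: origin 26 mm above the lower's.
- dish_b: Loose square black dipping dish (twin of dish_a, interchangeable), 64 x 64 x 32 mm high, 80 g, upright on the table; walls 5 mm, opening 54 mm square, 21 mm deep. Round foot below, 46 mm wide, 6 mm high. Origin: centre of the foot's underside; x, y along the sides. On its twin, the foot drops inside the rim (4 mm play each way) and the body rests on the rim: origin 26 mm above the lower's.
- squeeze_bottle: Loose tall red squeeze bottle, rigid, 200 mm high, 180 to 390 g, upright on the table. Body 62 mm in diameter to 125 mm, shoulder down to 46 mm at 147 mm; screw cap 52 mm in diameter from 147 to 170 mm; slim nozzle (18 mm wide at its foot) from 173 to 200 mm. Best held by the cap's sides, nozzle between the fingers. Origin: centre of its underside.
- soy_pourer: Loose round dark brown soy-sauce pourer, 108 mm high, 150 to 290 g, upright on the table, turned any way. Body 54 (foot) to 56 mm in diameter up to 68 mm, shoulder to 38 mm at 83 mm, black cap 42 mm in diameter to 100 mm; small spout on its +x side, reaching 34 mm from the axis at 90 to 107 mm. Origin: centre of its underside.
- pepper_shaker: Loose small round steel pepper shaker, 76 mm high, 120 g, upright on the table: body 46 mm in diameter at the foot, 42 mm at 55 mm, then a cap 46 mm in diameter from 55 to 66 mm under a low perforated dome. Origin: centre of its underside.
- tumbler: Bystander: loose empty steel tumbler, 74 mm across the rim, 85 mm high, on the table beyond the caddy. Origin: centre of its underside.
- water_jug: Bystander: loose steel water jug, 94 mm in diameter, 175 mm high, 700 g, black handle on its -x side reaching 80 mm from the axis, on the table at the robot's left. Origin: centre of its underside.
There are look-alikes about, which are no part of the job. What is shaped like the soy_pourer but orange or red is not meant.

How it is judged:
By the outcome, as a careful person would: the job done as asked, in the order asked, and still so for the second after the job is handed in, with the robot touching nothing.
It also fails if it takes over 115 s, if anything falls off the work surface, if the arm or the gripper's body presses on something with over 40 N, if the wrist force passes 120 N, or if a joint passes its speed limit or range.

## Working session

There is one attempt and no reset: what is moved stays moved. The work goes in short steps, Python scripts to look and compute and a tool call to move; the robot and the scene stay as the last step left them, time stands still between calls to the robot, and variables do not carry over. Pictures are saved under pics/ and viewed, and the job is handed in when it is done.

Besides the shell and the picture viewer there is one more tool, called as name(argument=value, ...), one argument or row to a line, values as JSON. step_arm: Moves the arm, as the interface text tells. Its arguments: {"type":"object","properties":{"series":{"type":"array","items":{"type":"object","properties":{"x":{"type":"number"},"y":{"type":"number"},"z":{"type":"number"},"twist":{"type":"number"},"jaw":{"type":"number"}}}}},"required":["series"]}

```bash
mkdir -p pics; ls
cat > h.py <<'E'
import numpy as np, cv2
from workcell import bot
def snap(n,tag):
    p,d=bot.camera(n); cv2.imwrite(f'pics/{tag}.png',p[:,:,::-1]); np.save(f'pics/{tag}.npy',d); return p,d
def w(n,d,u,v):
    i=bot.camera_info(n);K=np.array(i['camera_matrix']);R=np.array(i['R']);t=np.array(i['t'])
    z=d if np.isscalar(d) else d[int(v),int(u)]
    c=np.linalg.inv(K)@np.array([u,v,1.])*z
    return R.T@(c-t)
def cloud(n,d):
    i=bot.camera_info(n);K=np.array(i['camera_matrix']);R=np.array(i['R']);t=np.array(i['t'])
    v,u=np.mgrid[0:400,0:640]
    c=np.stack([u*d,v*d,d],-1)@np.linalg.inv(K).T
    return (c-t)@R
def px(n,X):
    i=bot.camera_info(n);c=np.array(i['R'])@X+np.array(i['t']);q=np.array(i['camera_matrix'])@c;return q[:2]/q[2]
E
python3 - <<'E'
from h import *
for n in ('top','side'):
    p,d=snap(n,n+'0')
    i=bot.camera_info(n);print(n,i, 'cam pos',-np.array(i['R']).T@np.array(i['t']))
print(bot.get_obs())
E
```

```text
pics
top {'camera_matrix': array([[438.13812696,   0.        , 315.57452724],
       [  0.        , 438.13812696, 194.26713598],
       [  0.        ,   0.        ,   1.        ]]), 'R': array([[ 0.01924589, -0.99977061, -0.00939793],
       [-0.98546538, -0.01738204, -0.16898474],
       [ 0.16878262,  0.01251359, -0.98557386]]), 't': array([0.11839185, 0.54280024, 1.05492868])} cam pos [0.35457866 0.11459872 1.13254773]
side {'camera_matrix': array([[515.52923679,   0.        , 314.65513518],
       [  0.        , 515.52923679, 198.80476753],
       [  0.        ,   0.        ,   1.        ]]), 'R': array([[-9.65965414e-01, -2.58670054e-01,  7.88912510e-04],
       [-1.46007008e-01,  5.42719140e-01, -8.27126283e-01],
       [ 2.13524643e-01, -7.99090569e-01, -5.62015560e-01]]), 't': array([0.55714699, 0.04497959, 1.38418456])} cam pos [0.24919455 1.22579478 0.81469752]
{'clock': 0.1, 'joint_pos': array([1.19400706e+00, 2.41357391e-01, 3.86214297e-03, 1.33521549e+00,
       2.82592079e-05, 1.57078730e+00]), 'joint_vel': array([-0.00033141, -0.00148981,  0.00273733, -0.00090912,  0.00037246,
        0.00058512]), 'tau': array([-1.35160753e-04, -3.73137224e+01,  2.53010505e+01,  1.08464988e-02,
       -7.21263041e-05, -9.10317368e-06]), 'eef_pos': array([0.18375049, 0.46439792, 0.23049334]), 'tool_rot': array([-0.39788668,  0.5853575 ,  0.3971422 ,  0.58422672]), 'ft_force': array([-0.03264473, -0.09389665,  0.50846406]), 'ft_torque': array([ 0.01202581, -0.01108215, -0.03254423]), 'grip_width': 0.08562985314232059}
```

View pics/top0.png

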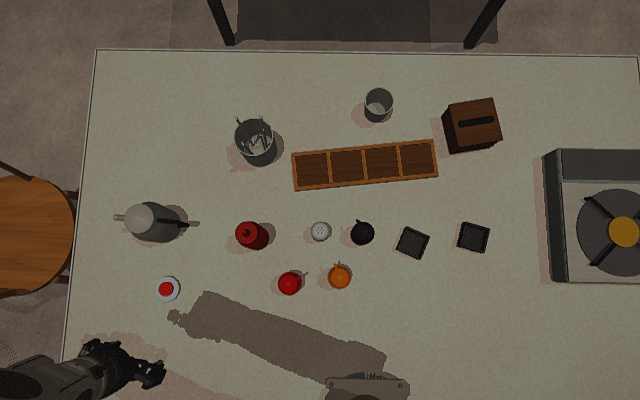

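View pics/side0.png

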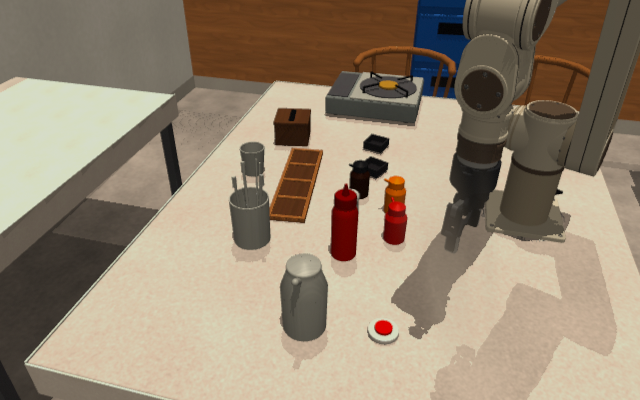

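Top view: squeeze bottle (252,235), pepper shaker (320,231), dishes (412,242) and (473,237), napkin box (472,125) at the right (−y) end. Pourer-shaped candidates: dark (362,232), orange (340,276), red (290,283). Only the dark brown/black one fits. I'll measure next and confirm with a crop.

Run:
```python
from h import *
p=cv2.imread('pics/top0.png')
c=cv2.resize(p[195:305,220:500],None,fx=2.8,fy=2.8,interpolation=cv2.INTER_CUBIC)
c=np.clip(c.astype(float)*1.8,0,255).astype(np.uint8)
cv2.imwrite('pics/crop0.png',c)
d=np.load('pics/top0.npy');P=cloud('top',d)
print('table z',P[300,500],P[210,400],P[260,380])
ds=np.load('pics/side0.npy');S=cloud('side',ds)
print('side table', S[300,250])
def comp(P,zmin=0.012):
    m=((P[...,2]>zmin)&(P[...,0]>.2)&(P[...,0]<.75)&(abs(P[...,1])<.6)&(P[...,2]<.3)).astype(np.uint8)
    n,l,s,cc=cv2.connectedComponentsWithStats(m)
    for k in range(1,n):
        if s[k,4]<60: continue
        q=P[l==k]; lo=q.min(0);hi=q.max(0)
        top=q[q[:,2]>hi[2]-.012]
        print(s[k,:5],'lo',lo.round(3),'hi',hi.round(3),'topmid',((top.min(0)+top.max(0))/2).round(4), 'n',len(top))
comp(P)
print('side');comp(S)
```

```text
table z [ 0.28770636 -0.33813359  0.00178881] [ 0.51151501 -0.09230516 -0.00460486] [ 0.38121821 -0.0390861  -0.00218328]
side table [5.93187393e-01 4.83744532e-01 3.01960570e-04]
[369 111  20  11 127] lo [ 0.739 -0.049  0.013] hi [ 0.75  -0.002  0.087] topmid [ 0.7442 -0.0257  0.0815] n 39
[ 443  111   60   43 2004] lo [ 0.659 -0.331  0.012] hi [ 0.75  -0.204  0.093] topmid [ 0.7046 -0.2672  0.087 ] n 1474
[ 233  116   44   50 1284] lo [0.618 0.232 0.012] hi [0.712 0.328 0.211] topmid [0.6547 0.2737 0.2054] n 29
[ 291  139  148   52 1421] lo [ 0.556 -0.189  0.012] hi [0.7   0.195 0.021] topmid [0.628  0.0031 0.0163] n 1421
[ 544  148   82  136 9644] lo [ 0.335 -0.6    0.012] hi [ 0.665 -0.461  0.111] topmid [ 0.4574 -0.5461  0.1051] n 238
[ 113  202   77   41 1896] lo [0.413 0.441 0.012] hi [0.504 0.576 0.179] topmid [0.4594 0.5317 0.1727] n 517
[350 219  24  27 445] lo [ 0.417 -0.013  0.013] hi [0.473 0.04  0.11 ] topmid [0.4488 0.0122 0.1039] n 247
[235 222  34  29 740] lo [0.4   0.247 0.012] hi [0.46  0.303 0.2  ] topmid [0.4308 0.2767 0.1946] n 21
[311 222  18  20 287] lo [0.425
[... 1006 characters left out ...]
2 -0.232  0.036] topmid [ 0.4437 -0.2732  0.0304] n 143
[ 229  145   94  102 3458] lo [ 0.556 -0.192  0.012] hi [0.75 0.33 0.21] topmid [0.6565 0.2673 0.2041] n 48
[ 331  156   57  103 2585] lo [ 0.385 -0.161  0.012] hi [0.473 0.313 0.201] topmid [0.4324 0.2786 0.1955] n 26
[ 383  176   24   66 1311] lo [0.294 0.052 0.012] hi [0.369 0.219 0.112] topmid [0.3352 0.1309 0.1061] n 249
[441 224  14  28 209] lo [0.2   0.503 0.244] hi [0.222 0.539 0.3  ] topmid [0.211  0.5213 0.2953] n 106
[ 280  253   48   85 3364] lo [0.413 0.488 0.012] hi [0.507 0.578 0.178] topmid [0.4598 0.5339 0.1716] n 632
[370 317  29  24 370] lo [0.271 0.47  0.012] hi [0.326 0.528 0.021] topmid [0.2983 0.499  0.0165] n 370
```

View pics/crop0.png

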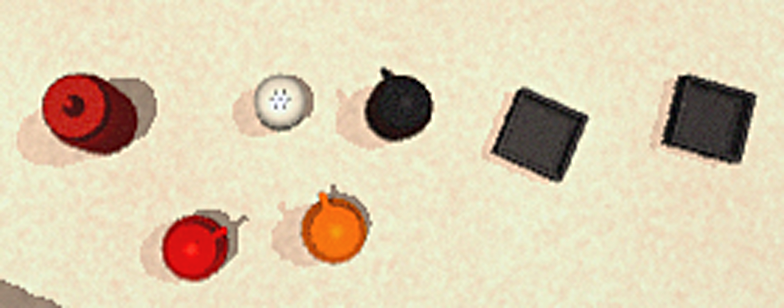

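```bash
cat > fit.py <<'E'
from h import *
def region(P,x0,x1,y0,y1,z0,z1):
    m=(P[...,0]>x0)&(P[...,0]<x1)&(P[...,1]>y0)&(P[...,1]<y1)&(P[...,2]>z0)&(P[...,2]<z1)
    return P[m]
def rect(q):
    (c,s,a)=cv2.minAreaRect((q[:,:2]*1000).astype(np.float32)); return np.round(c,1),np.round(s,1),round(a,1)
def circ(q):
    c,r=cv2.minEnclosingCircle((q[:,:2]*1000).astype(np.float32)); return np.round(c,1),round(r,1)
E
python3 - <<'E'
from fit import *
for n in('top','side'):
    P=cloud(n,np.load(f'pics/{n}0.npy')); print(n)
    q=region(P,.54,.72,-.2,.2,.0115,.022); print('caddy',rect(q))
    print('dishR',rect(region(P,.39,.49,-.32,-.22,.024,.04)))
    print('dishL',rect(region(P,.37,.48,-.17,-.07,.024,.042)))
    print('bottle cap',circ(region(P,.38,.48,.23,.32,.163,.178)))
    print('pepper',circ(region(P,.41,.49,.08,.15,.052,.1)))
    q=region(P,.40,.49,-.03,.06,.085,.12);print('soy cap',circ(q),rect(q),q.mean(0))
    q=region(P,.40,.49,-.03,.06,.05,.08);print('soy body',circ(q))
    print('tumbler', circ(region(P,.69,.8,-.08,.03,.06,.1)))
    print('can', circ(region(P,.58,.75,.2,.36,.1,.13)))
E
```

```text
top
caddy (array([628.4,   3.5]), array([102.6, 378. ]), 7.0)
dishR (array([ 442.1, -270.8]), array([65.5, 64.4]), 75.0)
dishL (array([ 425. , -117.8]), array([64.2, 64.3]), 66.4)
bottle cap (array([430.7, 277.8]), 26.1)
pepper (array([447.7, 117. ]), 22.9)
soy cap (array([450.3,  14.5]), 27.2) (array([448.4,  12.4]), array([39.9, 48.2]), 87.2) [0.4450455  0.01384056 0.1022772 ]
soy body (array([444. ,  12.1]), 27.6)
tumbler (array([775.7, -26.8]), 36.9)
can (array([664.7, 280. ]), 48.3)
side
caddy (array([629.6,   4. ]), array([103.4, 386.3]), 6.7)
dishR (array([ 442.7, -272.6]), array([71.1, 65.5]), 73.1)
dishL (array([ 424.8, -118.3]), array([73.8, 65.7]), 72.3)
bottle cap (array([431.8, 279.3]), 26.4)
pepper (array([438.5, 114.1]), 16.4)
soy cap (array([449.5,  17.3]), 26.1) (array([447.9,  15.6]), array([38.8, 44.5]), 78.4) [0.44492178 0.02167669 0.09934823]
soy body (array([443.3,  17. ]), 27.5)
tumbler (array([780.6, -28.3]), 42.3)
can (array([664.4, 278. ]), 51.8)
```

```bash
cat > st.py <<'E'
from h import *
from scipy.spatial.transform import Rotation as R
o=bot.get_obs();M=R.from_quat(o['tool_rot']).as_matrix()
print('t',o['clock'],'tcp',(o['eef_pos']*1000).round(1),'jawang',np.degrees(np.arctan2(M[1,2],M[0,2])).round(1),'tilt',M[:,0].round(3),'w',round(o['grip_width']*1000,1),'j',o['joint_pos'].round(2),'F',o['ft_force'].round(1))
E
python3 st.py
```

```text
t 0.1 tcp [183.8 464.4 230.5] jawang 68.4 tilt [-0.001 -0.002 -1.   ] w 85.6 j [1.19 0.24 0.   1.34 0.   1.57] F [-0.  -0.1  0.5]
```

step_arm(
  series=[
    {"x": 4, "y": -9.7, "z": 0, "twist": -15},
    {"x": 8, "y": -19.4, "z": 0, "twist": -30},
    {"x": 12, "y": -29.1, "z": 0, "twist": -46},
    {"x": 16, "y": -38.8, "z": 0, "twist": -62},
    {"x": 20, "y": -48.5, "z": 0, "twist": -77},
    {"x": 24.1, "y": -58.2, "z": 0, "twist": -92},
    {"x": 24.1, "y": -58.2, "z": 0, "twist": -92},
    {"x": 24.1, "y": -58.2, "z": 0, "twist": -92},
    {"x": 24.1, "y": -58.2, "z": 0, "twist": -92},
    {"x": 24.1, "y": -58.2, "z": 0, "twist": -92},
  ],
)

```text
$.series[0]: bad value
```

```bash
python3 st.py
```

```text
t 0.1 tcp [183.8 464.4 230.5] jawang 68.4 tilt [-0.001 -0.002 -1.   ] w 85.6 j [1.19 0.24 0.   1.34 0.   1.57] F [-0.  -0.1  0.5]
```

Likely every field is required, so I'll include the jaw.

step_arm(
  series=[
    {"x": 4, "y": -9.7, "z": 0, "twist": -15, "jaw": 8.5},
    {"x": 8, "y": -19.4, "z": 0, "twist": -30, "jaw": 8.5},
    {"x": 12, "y": -29.1, "z": 0, "twist": -46, "jaw": 8.5},
    {"x": 16, "y": -38.8, "z": 0, "twist": -62, "jaw": 8.5},
    {"x": 20, "y": -48.5, "z": 0, "twist": -77, "jaw": 8.5},
    {"x": 24.1, "y": -58.2, "z": 0, "twist": -92, "jaw": 8.5},
    {"x": 24.1, "y": -58.2, "z": 0, "twist": -92, "jaw": 8.5},
    {"x": 24.1, "y": -58.2, "z": 0, "twist": -92, "jaw": 8.5},
    {"x": 24.1, "y": -58.2, "z": 0, "twist": -92, "jaw": 8.5},
    {"x": 24.1, "y": -58.2, "z": 0, "twist": -92, "jaw": 8.5},
  ],
)

```text
clock: 0.93
eef_pos: [0.3429, 0.0778, 0.2306]
tool_rot: [0.022, 0.707, -0.022, 0.706]
ft_force: [1.4, 1.3, 0.6]
grip_width: 0.0849
```

```bash
python3 st.py
```

```text
t 0.9333 tcp [342.9  77.8 230.6] jawang -3.5 tilt [-0.002  0.    -1.   ] w 84.9 j [ 0.22 -0.05 -0.33  1.3   0.    1.86] F [1.4 1.3 0.6]
```

step_arm(
  series=[
    {"x": 4, "y": -9.8, "z": 0, "twist": -7, "jaw": 8.5},
    {"x": 8.2, "y": -19.6, "z": 0, "twist": -20, "jaw": 8.5},
    {"x": 8.2, "y": -19.6, "z": 0, "twist": -20, "jaw": 8.5},
    {"x": 8.2, "y": -19.6, "z": 0, "twist": -20, "jaw": 8.5},
    {"x": 8.2, "y": -19.6, "z": 0, "twist": -20, "jaw": 8.5},
    {"x": 8.2, "y": -19.6, "z": -4, "twist": -20, "jaw": 8.5},
    {"x": 8.2, "y": -19.6, "z": -8, "twist": -20, "jaw": 8.5},
    {"x": 8.2, "y": -19.6, "z": -12, "twist": -20, "jaw": 8.5},
    {"x": 8.2, "y": -19.6, "z": -16, "twist": -20, "jaw": 8.5},
    {"x": 8.2, "y": -19.6, "z": -16, "twist": -20, "jaw": 8.5},
  ],
)

```text
clock: 1.77
eef_pos: [0.418, -0.1166, 0.0636]
tool_rot: [0.145, 0.698, -0.144, 0.686]
ft_force: [-1.1, -0.5, -0.2]
grip_width: 0.0848
```

Run:
```python
from h import *
exec(open('st.py').read())
for n in('top','side'): snap(n,n+'1')
```

```text
t 1.7667 tcp [ 418.  -116.6   63.6] jawang -23.6 tilt [-0.016  0.005 -1.   ] w 84.8 j [-0.27  0.28 -0.42  0.89  0.    1.71] F [-1.1 -0.5 -0.2]
```

View pics/side1.png

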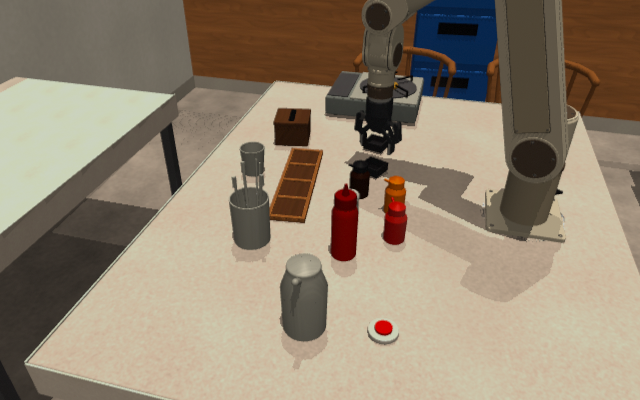

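step_arm(
  series=[
    {"x": 0.7, "y": -0.1, "z": -1, "twist": 0, "jaw": 8.5},
    {"x": 0.7, "y": -0.1, "z": -2, "twist": 0, "jaw": 8.5},
    {"x": 0.7, "y": -0.1, "z": -4, "twist": 0, "jaw": 8.5},
    {"x": 0.7, "y": -0.1, "z": -5.4, "twist": 0, "jaw": 8.5},
    {"x": 0.7, "y": -0.1, "z": -5.4, "twist": 0, "jaw": 8.5},
    {"x": 0.7, "y": -0.1, "z": -5.4, "twist": 0, "jaw": 8.5},
  ],
)

```text
clock: 2.37
eef_pos: [0.4321, -0.1191, 0.018]
tool_rot: [0.144, 0.693, -0.144, 0.691]
ft_force: [-0.1, -0.6, -0.4]
grip_width: 0.085
```

Run:
```python
from h import *
exec(open('st.py').read())
p,d=snap('side','side2'); cv2.imwrite('pics/s2c.png',cv2.resize(p[90:200,300:460,::-1],None,fx=5,fy=5))
```

```text
t 2.3667 tcp [ 432.1 -119.1   18. ] jawang -23.5 tilt [-0.003  0.001 -1.   ] w 85.0 j [-0.27  0.36 -0.45  0.76  0.    1.71] F [-0.1 -0.6 -0.4]
```

View pics/s2c.png

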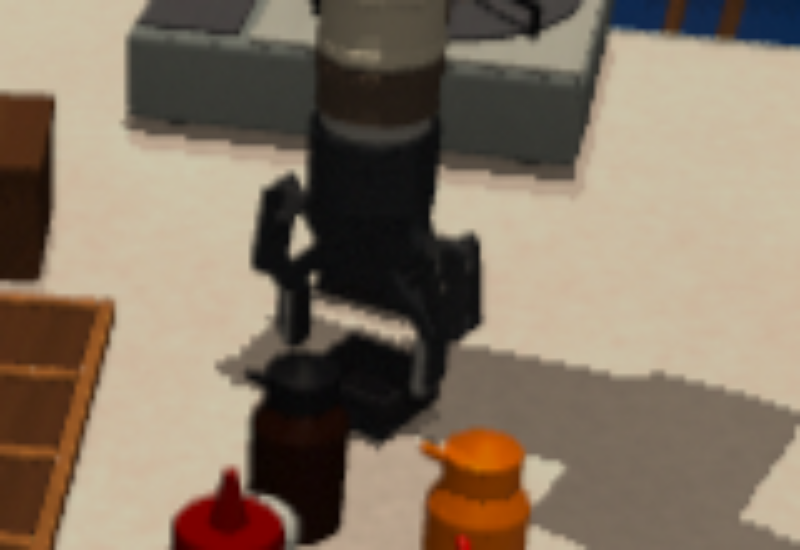

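step_arm(
  series=[
    {"x": -0.7, "y": 0.1, "z": 0, "twist": 0, "jaw": 8.5},
    {"x": -0.7, "y": 0.1, "z": -0.5, "twist": 0, "jaw": 8.5},
    {"x": -0.7, "y": 0.1, "z": -1, "twist": 0, "jaw": 8.5},
    {"x": -0.7, "y": 0.1, "z": -1, "twist": 0, "jaw": 8.5},
    {"x": -0.7, "y": 0.1, "z": -1, "twist": 0, "jaw": 8.5},
    {"x": -0.7, "y": 0.1, "z": -1, "twist": 0, "jaw": 8.5},
  ],
)

```text
clock: 2.92
eef_pos: [0.4253, -0.1182, 0.0081]
tool_rot: [0.144, 0.693, -0.144, 0.691]
ft_force: [-0.1, 0.1, -0.8]
grip_width: 0.0851
```

```bash
python3 st.py
```

```text
t 2.9167 tcp [ 425.3 -118.2    8.1] jawang -23.5 tilt [-0.002  0.001 -1.   ] w 85.1 j [-0.27  0.37 -0.48  0.73  0.    1.71] F [-0.1  0.1 -0.8]
```

step_arm(
  series=[
    {"x": 0, "y": 0, "z": 0, "twist": 0, "jaw": 5},
    {"x": 0, "y": 0, "z": 0, "twist": 0, "jaw": 5},
    {"x": 0, "y": 0, "z": 0, "twist": 0, "jaw": 5},
    {"x": 0, "y": 0, "z": 0, "twist": 0, "jaw": 5},
    {"x": 0, "y": 0, "z": 0, "twist": 0, "jaw": 5},
    {"x": 0, "y": 0, "z": 0, "twist": 0, "jaw": 5},
    {"x": 0, "y": 0, "z": 0, "twist": 0, "jaw": 5},
    {"x": 0, "y": 0, "z": 0, "twist": 0, "jaw": 5},
  ],
)

```text
clock: 3.58
eef_pos: [0.4257, -0.1183, 0.0085]
tool_rot: [0.144, 0.693, -0.144, 0.692]
ft_force: [0.3, -0.6, 5.9]
grip_width: 0.0626
```

```bash
python3 st.py
```

```text
t 3.5833 tcp [ 425.7 -118.3    8.5] jawang -23.5 tilt [-0.001  0.001 -1.   ] w 62.6 j [-0.27  0.37 -0.48  0.73  0.    1.71] F [ 0.3 -0.6  5.9]
```

step_arm(
  series=[
    {"x": 0, "y": 0, "z": 2, "twist": 0, "jaw": 5},
    {"x": 0, "y": 0, "z": 5, "twist": 0, "jaw": 5},
    {"x": 3, "y": -0.2, "z": 7, "twist": 5, "jaw": 5},
    {"x": 6.5, "y": -0.5, "z": 7, "twist": 10, "jaw": 5},
    {"x": 10, "y": -0.7, "z": 7, "twist": 16, "jaw": 5},
    {"x": 13.5, "y": -1, "z": 7, "twist": 22, "jaw": 5},
    {"x": 17, "y": -1.2, "z": 7, "twist": 27, "jaw": 5},
    {"x": 20, "y": -1.4, "z": 7, "twist": 30.5, "jaw": 5},
    {"x": 22, "y": -1.5, "z": 7, "twist": 30.5, "jaw": 5},
    {"x": 22, "y": -1.5, "z": 7, "twist": 30.5, "jaw": 5},
  ],
)

```text
clock: 4.42
eef_pos: [0.6494, -0.1333, 0.077]
tool_rot: [-0.043, 0.706, 0.043, 0.706]
ft_force: [-0.0, -1.1, -0.4]
grip_width: 0.0629
```

step_arm(
  series=[
    {"x": 0, "y": 0, "z": 0, "twist": 0, "jaw": 5},
    {"x": 0, "y": 0, "z": 0, "twist": 0, "jaw": 5},
  ],
)

```text
clock: 4.58
eef_pos: [0.6485, -0.133, 0.0756]
tool_rot: [-0.043, 0.706, 0.044, 0.705]
ft_force: [0.2, -0.5, -1.2]
grip_width: 0.0626
```

Run:
```python
from h import *
exec(open('st.py').read())
p,d=snap('side','side3'); cv2.imwrite('pics/s3c.png',cv2.resize(p[70:220,220:420,::-1],None,fx=4,fy=4))
p,d=snap('top','top3')
```

```text
t 4.5833 tcp [ 648.5 -133.    75.6] jawang 7.0 tilt [-0.002  0.    -1.   ] w 62.6 j [-0.2   0.66  0.24  1.16 -0.    1.25] F [ 0.2 -0.5 -1.2]
```

View pics/s3c.png

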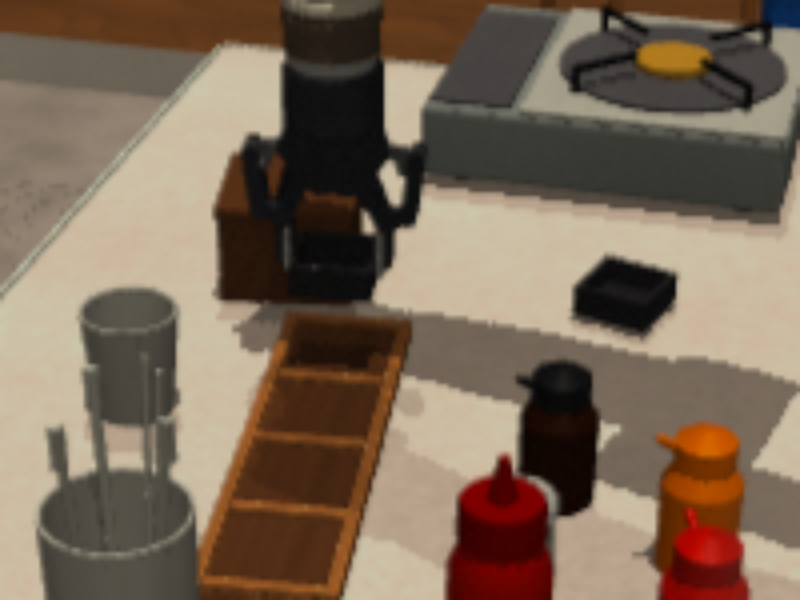

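step_arm(
  series=[
    {"x": -0.3, "y": 0, "z": -2, "twist": 0, "jaw": 5},
    {"x": -0.3, "y": 0, "z": -3.5, "twist": 0, "jaw": 5},
    {"x": -0.3, "y": 0, "z": -4.5, "twist": 0, "jaw": 5},
    {"x": -0.3, "y": 0, "z": -5, "twist": 0, "jaw": 5},
    {"x": -0.3, "y": 0, "z": -5.3, "twist": 0, "jaw": 5},
    {"x": -0.3, "y": 0, "z": -5.5, "twist": 0, "jaw": 5},
    {"x": -0.3, "y": 0, "z": -5.6, "twist": 0, "jaw": 5},
    {"x": -0.3, "y": 0, "z": -5.65, "twist": 0, "jaw": 5},
    {"x": -0.3, "y": 0, "z": -5.65, "twist": 0, "jaw": 5},
    {"x": -0.3, "y": 0, "z": -5.65, "twist": 0, "jaw": 5},
  ],
)

```text
clock: 5.52
eef_pos: [0.6455, -0.1332, 0.0205]
tool_rot: [-0.043, 0.706, 0.043, 0.706]
ft_force: [0.1, -0.3, -1.6]
grip_width: 0.0628
```

```bash
python3 st.py
```

```text
t 5.5167 tcp [ 645.5 -133.2   20.5] jawang 7.0 tilt [-0. -0. -1.] w 62.8 j [-0.2   0.7   0.17  1.04 -0.    1.24] F [ 0.1 -0.3 -1.6]
```

step_arm(
  series=[
    {"x": 0, "y": 0, "z": -0.1, "twist": 0, "jaw": 5},
    {"x": 0, "y": 0, "z": -0.2, "twist": 0, "jaw": 5},
    {"x": 0, "y": 0, "z": -0.2, "twist": 0, "jaw": 5},
    {"x": 0, "y": 0, "z": -0.2, "twist": 0, "jaw": 5},
  ],
)

```text
clock: 5.85
eef_pos: [0.6457, -0.1333, 0.0187]
tool_rot: [-0.043, 0.706, 0.043, 0.706]
ft_force: [-0.0, 0.1, -0.1]
grip_width: 0.0627
```

```bash
python3 st.py
```

```text
t 5.85 tcp [ 645.7 -133.3   18.7] jawang 7.0 tilt [-0. -0. -1.] w 62.7 j [-0.2   0.7   0.17  1.03 -0.    1.24] F [-0.   0.1 -0.1]
```

step_arm(
  series=[
    {"x": 0, "y": 0, "z": 0, "twist": 0, "jaw": 8.5},
    {"x": 0, "y": 0, "z": 0, "twist": 0, "jaw": 8.5},
    {"x": 0, "y": 0, "z": 0, "twist": 0, "jaw": 8.5},
    {"x": 0, "y": 0, "z": 0, "twist": 0, "jaw": 8.5},
    {"x": 0, "y": 0, "z": 0, "twist": 0, "jaw": 8.5},
    {"x": 0, "y": 0, "z": 2, "twist": 0, "jaw": 8.5},
    {"x": 0, "y": 0, "z": 5, "twist": 0, "jaw": 8.5},
    {"x": 0, "y": 0, "z": 8, "twist": 0, "jaw": 8.5},
    {"x": 0, "y": 0, "z": 8, "twist": 0, "jaw": 8.5},
    {"x": 0, "y": 0, "z": 8, "twist": 0, "jaw": 8.5},
  ],
)

```text
clock: 6.68
eef_pos: [0.6477, -0.1337, 0.1017]
tool_rot: [-0.044, 0.704, 0.043, 0.708]
ft_force: [-0.6, -0.2, -0.6]
grip_width: 0.0851
```

```bash
python3 st.py
```

```text
t 6.6833 tcp [ 647.7 -133.7  101.7] jawang 7.0 tilt [ 0.006 -0.001 -1.   ] w 85.1 j [-0.2   0.63  0.26  1.2  -0.    1.24] F [-0.6 -0.2 -0.6]
```

step_arm(
  series=[
    {"x": -3.4, "y": -2, "z": 0, "twist": -4, "jaw": 8.5},
    {"x": -6.8, "y": -4.2, "z": 0, "twist": -8, "jaw": 8.5},
    {"x": -10.2, "y": -6.5, "z": 0, "twist": -12, "jaw": 8.5},
    {"x": -13.6, "y": -9, "z": 0, "twist": -16, "jaw": 8.5},
    {"x": -17, "y": -11.4, "z": 0, "twist": -20, "jaw": 8.5},
    {"x": -20.5, "y": -13.7, "z": 0, "twist": -22, "jaw": 8.5},
    {"x": -20.5, "y": -13.7, "z": -2, "twist": -22, "jaw": 8.5},
    {"x": -20.5, "y": -13.7, "z": -4, "twist": -22, "jaw": 8.5},
    {"x": -20.5, "y": -13.7, "z": -4, "twist": -22, "jaw": 8.5},
    {"x": -20.5, "y": -13.7, "z": -4, "twist": -22, "jaw": 8.5},
  ],
)

```text
clock: 7.52
eef_pos: [0.4409, -0.2698, 0.0601]
tool_rot: [0.092, 0.701, -0.093, 0.701]
ft_force: [0.2, 0.1, 1.0]
grip_width: 0.0849
```

step_arm(
  series=[
    {"x": 0, "y": 0, "z": 0, "twist": 0, "jaw": 8.5},
    {"x": 0, "y": 0, "z": 0, "twist": 0, "jaw": 8.5},
    {"x": 0, "y": 0, "z": 0, "twist": 0, "jaw": 8.5},
  ],
)

```text
clock: 7.77
eef_pos: [0.4418, -0.2697, 0.0608]
tool_rot: [0.091, 0.7, -0.092, 0.702]
ft_force: [0.2, -0.1, 0.2]
grip_width: 0.0847
```

Run:
```python
from fit import *
exec(open('st.py').read())
p,d=snap('top','top4');P=cloud('top',d)
q=region(P,.58,.71,-.2,-.08,.034,.06);print(rect(q),np.percentile(q[:,2],[10,50,90]))
```

```text
t 7.7667 tcp [ 441.8 -269.7   60.8] jawang -14.9 tilt [ 0.002 -0.002 -1.   ] w 84.7 j [-0.55  0.41 -0.23  0.93 -0.    1.28] F [ 0.2 -0.1  0.2]
(array([ 644.6, -132.4]), array([65.1, 65.5]), 6.9) [0.03656457 0.04033404 0.04279367]
```

View pics/top4.png

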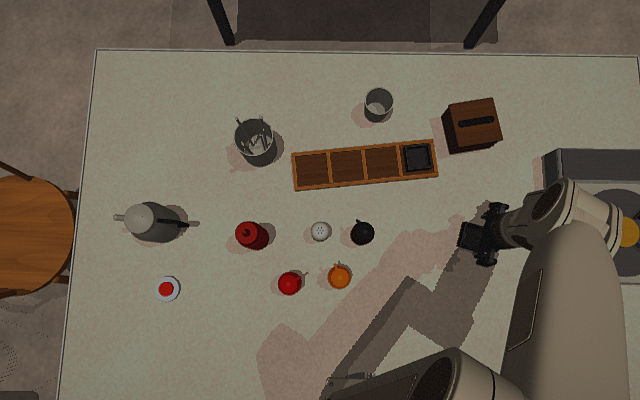

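The first dish is flat in the −y end pocket (417,157), with its rim at about 42 mm. Now descending on the second dish.

step_arm(
  series=[
    {"x": 0, "y": -0.1, "z": -1.5, "twist": 0, "jaw": 8.5},
    {"x": 0, "y": -0.1, "z": -3, "twist": 0, "jaw": 8.5},
    {"x": 0, "y": -0.1, "z": -4.5, "twist": 0, "jaw": 8.5},
    {"x": 0, "y": -0.1, "z": -5.2, "twist": 0, "jaw": 8.5},
    {"x": 0, "y": -0.1, "z": -5.2, "twist": 0, "jaw": 8.5},
    {"x": 0, "y": -0.1, "z": -5.2, "twist": 0, "jaw": 8.5},
    {"x": 0, "y": -0.1, "z": -5.2, "twist": 0, "jaw": 8.5},
    {"x": 0, "y": -0.1, "z": -5.2, "twist": 0, "jaw": 8.5},
  ],
)

```text
clock: 8.48
eef_pos: [0.4427, -0.2712, 0.0098]
tool_rot: [0.091, 0.7, -0.093, 0.703]
ft_force: [-0.0, 0.7, 0.6]
grip_width: 0.085
```

step_arm(
  series=[
    {"x": 0, "y": 0, "z": 0, "twist": 0, "jaw": 5},
    {"x": 0, "y": 0, "z": 0, "twist": 0, "jaw": 5},
    {"x": 0, "y": 0, "z": 0, "twist": 0, "jaw": 5},
    {"x": 0, "y": 0, "z": 0, "twist": 0, "jaw": 5},
    {"x": 0, "y": 0, "z": 0, "twist": 0, "jaw": 5},
    {"x": 0, "y": 0, "z": 0, "twist": 0, "jaw": 5},
    {"x": 0, "y": 0, "z": 0, "twist": 0, "jaw": 5},
    {"x": 0, "y": 0, "z": 0, "twist": 0, "jaw": 5},
  ],
)

```text
clock: 9.15
eef_pos: [0.4437, -0.2718, 0.0111]
tool_rot: [0.091, 0.699, -0.093, 0.703]
ft_force: [-0.7, 0.4, 5.9]
grip_width: 0.0629
```

```bash
python3 st.py
```

```text
t 9.15 tcp [ 443.7 -271.8   11.1] jawang -14.9 tilt [ 0.006 -0.004 -1.   ] w 62.9 j [-0.55  0.48 -0.28  0.81 -0.    1.28] F [-0.7  0.4  5.9]
```

step_arm(
  series=[
    {"x": 0, "y": 0, "z": 2, "twist": 0, "jaw": 5},
    {"x": 0, "y": 0, "z": 5, "twist": 0, "jaw": 5},
    {"x": 2, "y": 1.4, "z": 8, "twist": 3, "jaw": 5},
    {"x": 5, "y": 4, "z": 9, "twist": 7, "jaw": 5},
    {"x": 8, "y": 6.5, "z": 9, "twist": 12, "jaw": 5},
    {"x": 11.5, "y": 9, "z": 9, "twist": 17, "jaw": 5},
    {"x": 15, "y": 11.5, "z": 9, "twist": 22, "jaw": 5},
    {"x": 18, "y": 13, "z": 9, "twist": 22, "jaw": 5},
    {"x": 20.1, "y": 13.9, "z": 9, "twist": 22, "jaw": 5},
    {"x": 20.1, "y": 13.9, "z": 9, "twist": 22, "jaw": 5},
  ],
)

```text
clock: 9.98
eef_pos: [0.6487, -0.1296, 0.1004]
tool_rot: [-0.046, 0.702, 0.045, 0.709]
ft_force: [-0.5, -1.0, -1.2]
grip_width: 0.0631
```

step_arm(
  series=[
    {"x": 0, "y": 0, "z": 0, "twist": 0, "jaw": 5},
    {"x": 0, "y": 0, "z": 0, "twist": 0, "jaw": 5},
    {"x": 0, "y": 0, "z": 0, "twist": 0, "jaw": 5},
  ],
)

```text
clock: 10.23
eef_pos: [0.6475, -0.1301, 0.1001]
tool_rot: [-0.045, 0.703, 0.044, 0.709]
ft_force: [0.8, -0.5, -0.7]
grip_width: 0.0627
```

```bash
python3 st.py
```

```text
t 10.2333 tcp [ 647.5 -130.1  100.1] jawang 7.3 tilt [ 0.009 -0.001 -1.   ] w 62.7 j [-0.2   0.63  0.25  1.19  0.    1.24] F [ 0.8 -0.5 -0.7]
```

step_arm(
  series=[
    {"x": -0.25, "y": -0.27, "z": 0, "twist": 0, "jaw": 5},
    {"x": -0.25, "y": -0.27, "z": -1, "twist": 0, "jaw": 5},
    {"x": -0.25, "y": -0.27, "z": -2, "twist": 0, "jaw": 5},
    {"x": -0.25, "y": -0.27, "z": -3, "twist": 0, "jaw": 5},
    {"x": -0.25, "y": -0.27, "z": -3.8, "twist": 0, "jaw": 5},
    {"x": -0.25, "y": -0.27, "z": -3.8, "twist": 0, "jaw": 5},
    {"x": -0.25, "y": -0.27, "z": -3.8, "twist": 0, "jaw": 5},
    {"x": -0.25, "y": -0.27, "z": -3.8, "twist": 0, "jaw": 5},
  ],
)

```text
clock: 10.9
eef_pos: [0.6452, -0.1328, 0.0619]
tool_rot: [-0.045, 0.703, 0.044, 0.709]
ft_force: [-0.5, -0.3, -0.3]
grip_width: 0.0623
```

Run:
```python
from h import *
exec(open('st.py').read())
p,d=snap('side','side5'); cv2.imwrite('pics/s5c.png',cv2.resize(p[90:190,250:370,::-1],None,fx=6,fy=6))
```

```text
t 10.9 tcp [ 645.2 -132.8   61.9] jawang 7.3 tilt [ 0.009 -0.001 -1.   ] w 62.3 j [-0.2   0.65  0.2   1.11  0.    1.24] F [-0.5 -0.3 -0.3]
```

View pics/s5c.png

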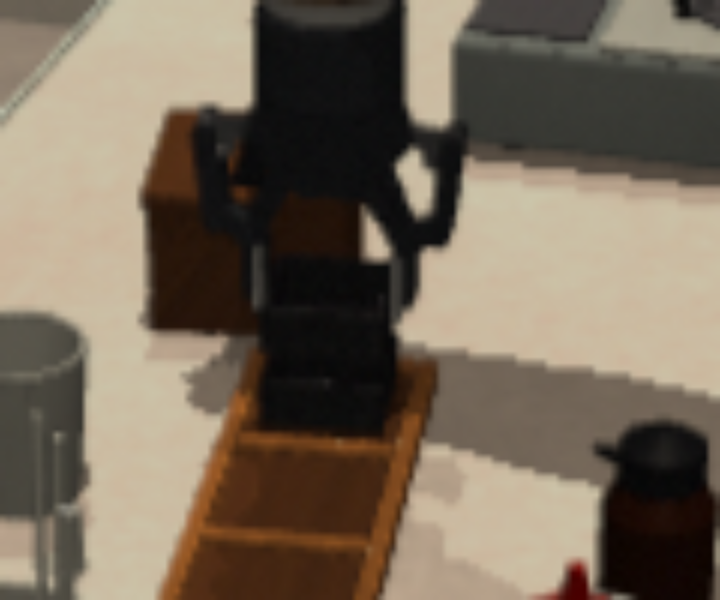

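step_arm(
  series=[
    {"x": 0, "y": 0, "z": -0.4, "twist": 0, "jaw": 5},
    {"x": 0, "y": 0, "z": -0.8, "twist": 0, "jaw": 5},
    {"x": 0, "y": 0, "z": -1.1, "twist": 0, "jaw": 5},
    {"x": 0, "y": 0, "z": -1.3, "twist": 0, "jaw": 5},
    {"x": 0, "y": 0, "z": -1.45, "twist": 0, "jaw": 5},
    {"x": 0, "y": 0, "z": -1.45, "twist": 0, "jaw": 5},
    {"x": 0, "y": 0, "z": -1.45, "twist": 0, "jaw": 5},
    {"x": 0, "y": 0, "z": -1.45, "twist": 0, "jaw": 5},
  ],
)

```text
clock: 11.62
eef_pos: [0.6456, -0.1328, 0.048]
tool_rot: [-0.046, 0.702, 0.044, 0.709]
ft_force: [0.1, -0.7, -0.2]
grip_width: 0.0626
```

```bash
python3 st.py
```

```text
t 11.6167 tcp [ 645.6 -132.8   48. ] jawang 7.3 tilt [ 0.01  -0.001 -1.   ] w 62.6 j [-0.2   0.67  0.18  1.08  0.    1.24] F [ 0.1 -0.7 -0.2]
```

step_arm(
  series=[
    {"x": 0, "y": 0, "z": -0.1, "twist": 0, "jaw": 5},
    {"x": 0, "y": 0, "z": -0.1, "twist": 0, "jaw": 5},
    {"x": 0, "y": 0, "z": -0.1, "twist": 0, "jaw": 8.5},
    {"x": 0, "y": 0, "z": -0.1, "twist": 0, "jaw": 8.5},
    {"x": 0, "y": 0, "z": -0.1, "twist": 0, "jaw": 8.5},
    {"x": 0, "y": 0, "z": -0.1, "twist": 0, "jaw": 8.5},
    {"x": 0, "y": 0, "z": -0.1, "twist": 0, "jaw": 8.5},
    {"x": 0, "y": 0, "z": 3, "twist": 0, "jaw": 8.5},
    {"x": 0, "y": 0, "z": 6, "twist": 0, "jaw": 8.5},
    {"x": 0, "y": 0, "z": 9, "twist": 0, "jaw": 8.5},
  ],
)

```text
clock: 12.45
eef_pos: [0.6449, -0.1327, 0.1383]
tool_rot: [-0.045, 0.703, 0.045, 0.708]
ft_force: [0.7, -0.6, -0.5]
grip_width: 0.0846
```

step_arm(
  series=[
    {"x": 0, "y": 0, "z": 4, "twist": 0, "jaw": 8.5},
    {"x": -2, "y": 2.5, "z": 8, "twist": 0, "jaw": 8.5},
    {"x": -4, "y": 6, "z": 11.5, "twist": 0, "jaw": 8.5},
    {"x": -6, "y": 9, "z": 12, "twist": 0, "jaw": 8.5},
    {"x": -8, "y": 12, "z": 12, "twist": 0, "jaw": 8.5},
    {"x": -10, "y": 15, "z": 12, "twist": 0, "jaw": 8.5},
    {"x": -10, "y": 15, "z": 12, "twist": 0, "jaw": 8.5},
  ],
)

```text
clock: 13.03
eef_pos: [0.5411, 0.0222, 0.2596]
tool_rot: [-0.047, 0.703, 0.048, 0.708]
ft_force: [-0.1, -0.9, -0.1]
grip_width: 0.085
```

Run:
```python
from fit import *
exec(open('st.py').read())
p,d=snap('side','side6');P=cloud('side',d)
q=region(P,.58,.71,-.2,-.08,.060,.09);print(rect(q),np.percentile(q[:,2],[10,50,90]))
cv2.imwrite('pics/s6c.png',cv2.resize(p[90:200,230:390,::-1],None,fx=5,fy=5))
```

```text
t 13.0333 tcp [541.1  22.2 259.6] jawang 7.6 tilt [ 0.007  0.002 -1.   ] w 85.0 j [0.04 0.31 0.17 1.43 0.   1.48] F [-0.1 -0.9 -0.1]
(array([ 645.9, -134.6]), array([64.4, 73.5]), 7.2) [0.06166828 0.06609535 0.06939123]
```

View pics/s6c.png

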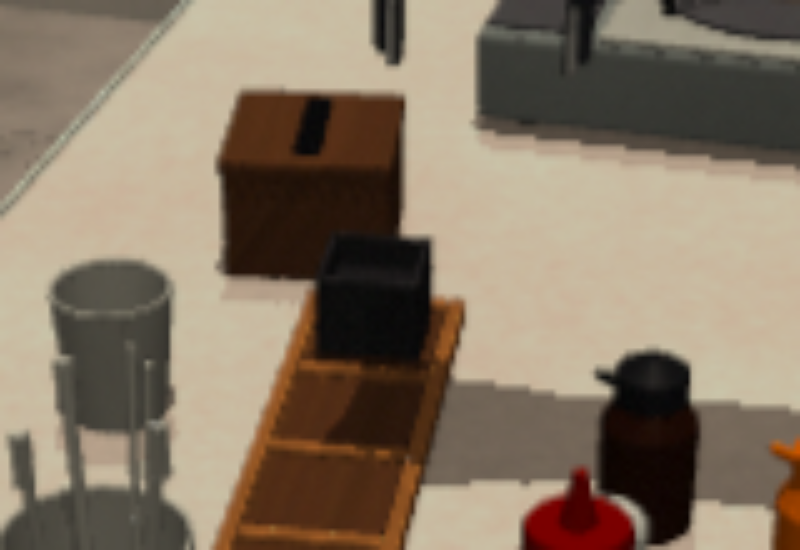

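step_arm(
  series=[
    {"x": -1.5, "y": 3.8, "z": 0, "twist": 0, "jaw": 8.5},
    {"x": -3, "y": 7.6, "z": 0, "twist": 0, "jaw": 8.5},
    {"x": -4.6, "y": 11.4, "z": 0, "twist": 0, "jaw": 8.5},
    {"x": -6.2, "y": 15.2, "z": 0, "twist": 0, "jaw": 8.5},
    {"x": -8, "y": 19, "z": 0, "twist": 0, "jaw": 8.5},
    {"x": -9.5, "y": 22.5, "z": 0, "twist": 0, "jaw": 8.5},
    {"x": -11, "y": 25.6, "z": -1, "twist": 0, "jaw": 8.5},
    {"x": -11, "y": 25.6, "z": -2, "twist": 0, "jaw": 8.5},
    {"x": -11, "y": 25.6, "z": -2, "twist": 0, "jaw": 8.5},
    {"x": -11, "y": 25.6, "z": -2, "twist": 0, "jaw": 8.5},
  ],
)

```text
clock: 13.92
eef_pos: [0.4331, 0.2756, 0.2387]
tool_rot: [-0.047, 0.703, 0.046, 0.708]
ft_force: [-0.2, -0.1, -0.0]
grip_width: 0.0845
```

step_arm(
  series=[
    {"x": 0, "y": 0, "z": 0, "twist": 0, "jaw": 8.5},
    {"x": 0, "y": 0, "z": 0, "twist": 0, "jaw": 8.5},
    {"x": 0, "y": 0, "z": 0, "twist": 0, "jaw": 8.5},
  ],
)

```text
clock: 14.17
eef_pos: [0.4341, 0.2746, 0.2391]
tool_rot: [-0.046, 0.703, 0.045, 0.708]
ft_force: [0.4, 0.2, 0.0]
grip_width: 0.0849
```

```bash
python3 st.py
```

```text
t 14.1667 tcp [434.1 274.6 239.1] jawang 7.4 tilt [ 0.008 -0.001 -1.   ] w 84.9 j [ 0.57  0.26  0.05  1.36 -0.01  2.01] F [0.4 0.2 0. ]
```

step_arm(
  series=[
    {"x": -0.3, "y": 0.37, "z": 0, "twist": 0, "jaw": 8.5},
    {"x": -0.3, "y": 0.37, "z": -2, "twist": 0, "jaw": 8.5},
    {"x": -0.3, "y": 0.37, "z": -4, "twist": 0, "jaw": 8.5},
    {"x": -0.3, "y": 0.37, "z": -6, "twist": 0, "jaw": 8.5},
    {"x": -0.3, "y": 0.37, "z": -8, "twist": 0, "jaw": 8.5},
    {"x": -0.3, "y": 0.37, "z": -9.5, "twist": 0, "jaw": 8.5},
    {"x": -0.3, "y": 0.37, "z": -10.3, "twist": 0, "jaw": 8.5},
    {"x": -0.3, "y": 0.37, "z": -10.3, "twist": 0, "jaw": 8.5},
    {"x": -0.3, "y": 0.37, "z": -10.3, "twist": 0, "jaw": 8.5},
    {"x": -0.3, "y": 0.37, "z": -10.3, "twist": 0, "jaw": 8.5},
  ],
)

```text
clock: 15.0
eef_pos: [0.432, 0.2787, 0.1374]
tool_rot: [-0.046, 0.702, 0.046, 0.709]
ft_force: [1.2, 1.4, -0.4]
grip_width: 0.0849
```

Run:
```python
from h import *
exec(open('st.py').read())
p,d=snap('side','side7'); cv2.imwrite('pics/s7c.png',cv2.resize(p[90:270,250:450,::-1],None,fx=3.3,fy=3.3))
```

```text
t 15.0 tcp [432.  278.7 137.4] jawang 7.4 tilt [ 0.01 -0.   -1.  ] w 84.9 j [ 0.58  0.32 -0.14  1.1  -0.01  2.02] F [ 1.2  1.4 -0.4]
```

View pics/s7c.png

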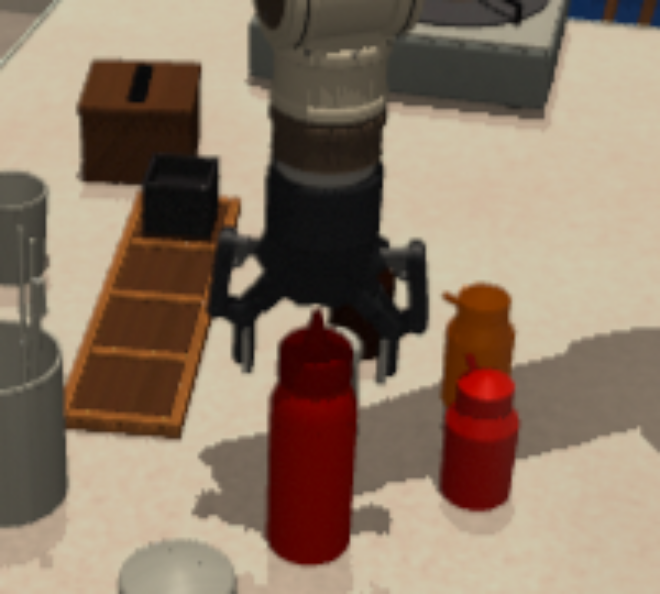

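Fingers straddle the cap with the nozzle between them. Closing.

step_arm(
  series=[
    {"x": 0, "y": 0, "z": 0, "twist": 0, "jaw": 4},
    {"x": 0, "y": 0, "z": 0, "twist": 0, "jaw": 4},
    {"x": 0, "y": 0, "z": 0, "twist": 0, "jaw": 4},
    {"x": 0, "y": 0, "z": 0, "twist": 0, "jaw": 4},
    {"x": 0, "y": 0, "z": 0, "twist": 0, "jaw": 4},
    {"x": 0, "y": 0, "z": 0, "twist": 0, "jaw": 4},
    {"x": 0, "y": 0, "z": 0, "twist": 0, "jaw": 4},
    {"x": 0, "y": 0, "z": 0, "twist": 0, "jaw": 4},
  ],
)

```text
clock: 15.72
eef_pos: [0.4325, 0.2793, 0.1387]
tool_rot: [-0.046, 0.701, 0.046, 0.71]
ft_force: [-1.5, -0.5, 6.2]
grip_width: 0.0503
```

```bash
python3 st.py
```

```text
t 15.7167 tcp [432.5 279.3 138.7] jawang 7.4 tilt [ 0.012  0.002 -1.   ] w 50.3 j [ 0.58  0.32 -0.14  1.1  -0.    2.02] F [-1.5 -0.5  6.2]
```

step_arm(
  series=[
    {"x": 0, "y": 0, "z": 1, "twist": 0, "jaw": 4},
    {"x": 0, "y": 0, "z": 2.5, "twist": 0, "jaw": 4},
    {"x": 0.5, "y": -0.4, "z": 4, "twist": 0, "jaw": 4},
    {"x": 2, "y": -1.6, "z": 5, "twist": 0, "jaw": 4},
    {"x": 4.5, "y": -3.5, "z": 5, "twist": 0, "jaw": 4},
    {"x": 7, "y": -5.5, "z": 5, "twist": 0, "jaw": 4},
    {"x": 9.5, "y": -7.4, "z": 5, "twist": 0, "jaw": 4},
    {"x": 12, "y": -9.3, "z": 5, "twist": 0, "jaw": 4},
    {"x": 14.5, "y": -11.2, "z": 5, "twist": 0, "jaw": 4},
    {"x": 16.5, "y": -12.6, "z": 5, "twist": 0, "jaw": 4},
  ],
)

```text
clock: 16.55
eef_pos: [0.5986, 0.1512, 0.1875]
tool_rot: [-0.045, 0.702, 0.045, 0.709]
ft_force: [0.4, 0.9, -2.0]
grip_width: 0.0502
```

step_arm(
  series=[
    {"x": 0.8, "y": -0.6, "z": 0, "twist": 0, "jaw": 4},
    {"x": 0.8, "y": -0.6, "z": 0, "twist": 0, "jaw": 4},
    {"x": 0.8, "y": -0.6, "z": 0, "twist": 0, "jaw": 4},
    {"x": 0.8, "y": -0.6, "z": 0, "twist": 0, "jaw": 4},
  ],
)

```text
clock: 16.88
eef_pos: [0.6053, 0.1458, 0.1868]
tool_rot: [-0.046, 0.703, 0.046, 0.708]
ft_force: [-0.3, -0.6, -2.8]
grip_width: 0.0504
```

Run:
```python
from h import *
exec(open('st.py').read())
p,d=snap('side','side8'); cv2.imwrite('pics/s8c.png',cv2.resize(p[50:270,200:440,::-1],None,fx=2.7,fy=2.7))
```

```text
t 16.8833 tcp [605.3 145.8 186.8] jawang 7.4 tilt [ 0.008  0.001 -1.   ] w 50.4 j [ 0.24  0.5   0.27  1.33 -0.    1.68] F [-0.3 -0.6 -2.8]
```

View pics/s8c.png

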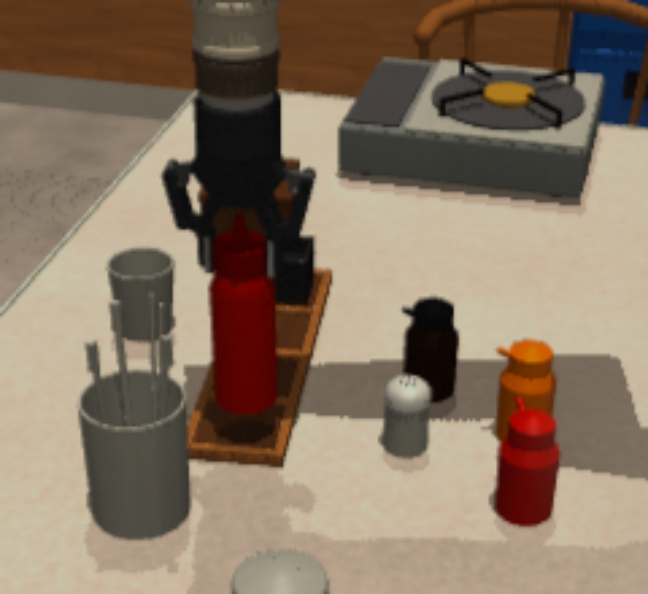

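step_arm(
  series=[
    {"x": 0.7, "y": -0.5, "z": 0, "twist": 0, "jaw": 4},
    {"x": 0.7, "y": -0.5, "z": -1, "twist": 0, "jaw": 4},
    {"x": 0.7, "y": -0.5, "z": -1.8, "twist": 0, "jaw": 4},
    {"x": 0.7, "y": -0.5, "z": -2.5, "twist": 0, "jaw": 4},
    {"x": 0.7, "y": -0.5, "z": -3, "twist": 0, "jaw": 4},
    {"x": 0.7, "y": -0.5, "z": -3.4, "twist": 0, "jaw": 4},
    {"x": 0.7, "y": -0.5, "z": -3.6, "twist": 0, "jaw": 4},
    {"x": 0.7, "y": -0.5, "z": -3.7, "twist": 0, "jaw": 4},
    {"x": 0.7, "y": -0.5, "z": -3.7, "twist": 0, "jaw": 4},
    {"x": 0.7, "y": -0.5, "z": -3.7, "twist": 0, "jaw": 4},
  ],
)

```text
clock: 17.77
eef_pos: [0.6126, 0.1411, 0.1505]
tool_rot: [-0.046, 0.702, 0.046, 0.709]
ft_force: [0.8, -0.4, -2.8]
grip_width: 0.0506
```

```bash
python3 st.py
```

```text
t 17.7667 tcp [612.6 141.1 150.5] jawang 7.4 tilt [ 0.009  0.001 -1.   ] w 50.6 j [ 0.23  0.53  0.22  1.25 -0.    1.67] F [ 0.8 -0.4 -2.8]
```

step_arm(
  series=[
    {"x": 0, "y": 0, "z": -0.1, "twist": 0, "jaw": 4},
    {"x": 0, "y": 0, "z": -0.2, "twist": 0, "jaw": 4},
    {"x": 0, "y": 0, "z": -0.2, "twist": 0, "jaw": 4},
    {"x": 0, "y": 0, "z": -0.2, "twist": 0, "jaw": 4},
  ],
)

```text
clock: 18.1
eef_pos: [0.6128, 0.1412, 0.1489]
tool_rot: [-0.046, 0.702, 0.046, 0.709]
ft_force: [-0.6, 0.6, -3.1]
grip_width: 0.0501
```

```bash
python3 st.py
```

```text
t 18.1 tcp [612.8 141.2 148.9] jawang 7.4 tilt [ 0.01   0.001 -1.   ] w 50.1 j [ 0.23  0.53  0.22  1.25 -0.    1.67] F [-0.6  0.6 -3.1]
```

step_arm(
  series=[
    {"x": 0, "y": 0, "z": -0.1, "twist": 0, "jaw": 4},
    {"x": 0, "y": 0, "z": -0.15, "twist": 0, "jaw": 4},
    {"x": 0, "y": 0, "z": -0.15, "twist": 0, "jaw": 4},
    {"x": 0, "y": 0, "z": -0.15, "twist": 0, "jaw": 4},
  ],
)

```text
clock: 18.43
eef_pos: [0.6129, 0.1413, 0.1488]
tool_rot: [-0.046, 0.702, 0.046, 0.71]
ft_force: [-3.0, -0.1, 5.7]
grip_width: 0.0503
```

```bash
python3 st.py
```

```text
t 18.4333 tcp [612.9 141.3 148.8] jawang 7.4 tilt [ 0.011  0.001 -1.   ] w 50.3 j [ 0.23  0.53  0.22  1.25 -0.    1.67] F [-3.  -0.1  5.7]
```

Touchdown (5.7 N). Releasing and rising above the nozzle.

step_arm(
  series=[
    {"x": 0, "y": 0, "z": 0, "twist": 0, "jaw": 8.5},
    {"x": 0, "y": 0, "z": 0, "twist": 0, "jaw": 8.5},
    {"x": 0, "y": 0, "z": 0, "twist": 0, "jaw": 8.5},
    {"x": 0, "y": 0, "z": 0, "twist": 0, "jaw": 8.5},
    {"x": 0, "y": 0, "z": 0, "twist": 0, "jaw": 8.5},
    {"x": 0, "y": 0, "z": 0, "twist": 0, "jaw": 8.5},
    {"x": 0, "y": 0, "z": 2, "twist": 0, "jaw": 8.5},
    {"x": 0, "y": 0, "z": 5, "twist": 0, "jaw": 8.5},
    {"x": 0, "y": 0, "z": 8, "twist": 0, "jaw": 8.5},
    {"x": 0, "y": 0, "z": 10, "twist": 0, "jaw": 8.5},
  ],
)

```text
clock: 19.27
eef_pos: [0.6135, 0.1414, 0.2517]
tool_rot: [-0.045, 0.701, 0.046, 0.711]
ft_force: [1.1, 0.6, 0.1]
grip_width: 0.085
```

step_arm(
  series=[
    {"x": -3, "y": -2, "z": 0, "twist": 0, "jaw": 8.5},
    {"x": -6, "y": -4, "z": 0, "twist": 0, "jaw": 8.5},
    {"x": -9, "y": -7, "z": 0, "twist": 0, "jaw": 8.5},
    {"x": -12, "y": -10, "z": 0, "twist": 0, "jaw": 8.5},
    {"x": -14.5, "y": -11, "z": 0, "twist": 0, "jaw": 8.5},
    {"x": -16.5, "y": -12.5, "z": 0, "twist": 0, "jaw": 8.5},
    {"x": -16.5, "y": -12.5, "z": 0, "twist": 0, "jaw": 8.5},
    {"x": -16.5, "y": -12.5, "z": 0, "twist": 0, "jaw": 8.5},
  ],
)

```text
clock: 19.93
eef_pos: [0.4481, 0.0159, 0.2523]
tool_rot: [-0.045, 0.7, 0.046, 0.711]
ft_force: [-0.0, 0.2, -0.1]
grip_width: 0.0853
```

Run:
```python
from fit import *
exec(open('st.py').read())
p,d=snap('side','side9');P=cloud('side',d)
print('cap',circ(region(P,.55,.68,.09,.19,.173,.188)),'nozz',region(P,.55,.68,.09,.19,.19,.22)[:,2].max(),'body',circ(region(P,.55,.68,.09,.19,.05,.125)))
cv2.imwrite('pics/s9c.png',cv2.resize(p[70:270,200:420,::-1],None,fx=3,fy=3))
```

```text
t 19.9333 tcp [448.1  15.9 252.3] jawang 7.3 tilt [ 0.016  0.002 -1.   ] w 85.3 j [ 0.03  0.12 -0.09  1.35  0.    1.48] F [-0.   0.2 -0.1]
cap (array([609.9, 142.2]), 28.5) nozz 0.21254777847149106 body (array([610.9, 146. ]), 30.3)
```

View pics/s9c.png

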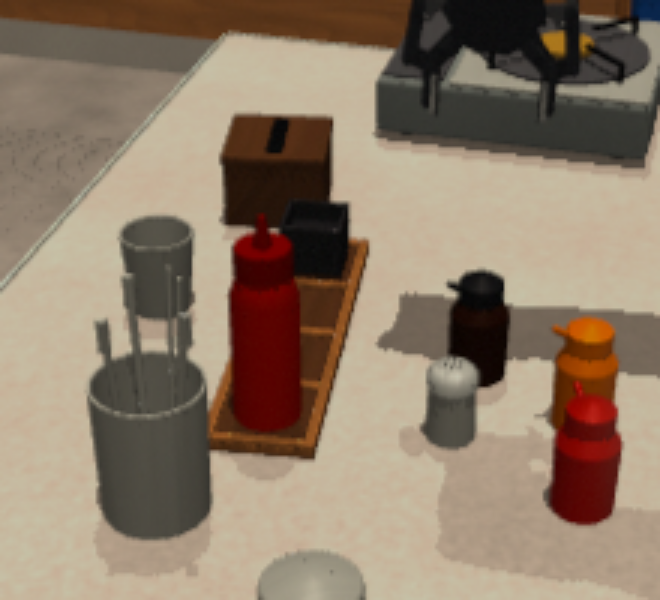

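Run:
```python
from fit import *
P=cloud('top',np.load('pics/top0.npy'))
q=region(P,.40,.49,-.03,.06,.088,.12)[:,:2]*1000
from scipy.optimize import least_squares
h=cv2.convexHull(q.astype(np.float32))[:,0]
print(h.round(0).tolist())
r=least_squares(lambda a:np.linalg.norm(h-a,axis=1)-21,[444,13],loss='soft_l1',f_scale=.7)
print(r.x, r.fun.round(1)); v=q-r.x; n=np.linalg.norm(v,axis=1); f=v[n>26];print(f.round(0).tolist(), np.degrees(np.arctan2(*f.mean(0)[::-1])))
```

```text
[[473.0, 29.0], [471.0, 31.0], [446.0, 33.0], [444.0, 33.0], [441.0, 32.0], [436.0, 31.0], [434.0, 30.0], [432.0, 28.0], [427.0, 24.0], [425.0, 18.0], [424.0, 15.0], [425.0, 7.0], [427.0, 0.0], [432.0, -5.0], [437.0, -7.0], [444.0, -7.0], [446.0, -7.0], [448.0, -7.0], [451.0, -7.0], [458.0, -2.0], [463.0, 2.0]]
[445.03504217  12.72719672] [11.6 10.7 -1.2 -1.2 -1.  -0.7 -0.4 -0.5  0.3 -0.  -0.2  0.   0.8  0.7
  0.4 -1.2 -1.3 -1.  -0.8 -1.4 -0.6]
[[28.0, 16.0], [26.0, 19.0], [26.0, 16.0], [26.0, 14.0], [23.0, 19.0], [23.0, 16.0], [24.0, 14.0], [21.0, 18.0], [21.0, 16.0]] 34.17509020725838
```

step_arm(
  series=[
    {"x": -0.3, "y": -0.3, "z": 0, "twist": -7, "jaw": 8.5},
    {"x": -0.3, "y": -0.3, "z": -1, "twist": -14, "jaw": 8.5},
    {"x": -0.3, "y": -0.3, "z": -2, "twist": -21, "jaw": 8.5},
    {"x": -0.3, "y": -0.3, "z": -3, "twist": -28, "jaw": 8.5},
    {"x": -0.3, "y": -0.3, "z": -4, "twist": -35, "jaw": 8.5},
    {"x": -0.3, "y": -0.3, "z": -5, "twist": -42, "jaw": 8.5},
    {"x": -0.3, "y": -0.3, "z": -6, "twist": -49, "jaw": 8.5},
    {"x": -0.3, "y": -0.3, "z": -7, "twist": -56, "jaw": 8.5},
    {"x": -0.3, "y": -0.3, "z": -8, "twist": -63, "jaw": 8.5},
    {"x": -0.3, "y": -0.3, "z": -9, "twist": -65, "jaw": 8.5},
  ],
)

```text
clock: 20.82
eef_pos: [0.4475, 0.0142, 0.1615]
tool_rot: [0.339, 0.614, -0.344, 0.624]
ft_force: [0.1, -0.4, 0.4]
grip_width: 0.0847
```

step_arm(
  series=[
    {"x": 0, "y": 0, "z": 0, "twist": 0, "jaw": 8.5},
    {"x": 0, "y": 0, "z": 0, "twist": 0, "jaw": 8.5},
    {"x": 0, "y": 0, "z": 0, "twist": 0, "jaw": 8.5},
  ],
)

```text
clock: 21.07
eef_pos: [0.4484, 0.0147, 0.1616]
tool_rot: [0.339, 0.614, -0.344, 0.625]
ft_force: [0.6, 0.2, 0.0]
grip_width: 0.0848
```

```bash
python3 st.py
```

```text
t 21.0667 tcp [448.4  14.7 161.6] jawang -57.7 tilt [ 0.009 -0.013 -1.   ] w 84.8 j [ 0.04  0.18 -0.26  1.12 -0.01  2.62] F [0.6 0.2 0. ]
```

step_arm(
  series=[
    {"x": -0.35, "y": -0.15, "z": 0, "twist": 0, "jaw": 8.5},
    {"x": -0.35, "y": -0.15, "z": -2, "twist": 0, "jaw": 8.5},
    {"x": -0.35, "y": -0.15, "z": -4, "twist": 0, "jaw": 8.5},
    {"x": -0.35, "y": -0.15, "z": -6, "twist": 0, "jaw": 8.5},
    {"x": -0.35, "y": -0.15, "z": -7.5, "twist": 0, "jaw": 8.5},
    {"x": -0.35, "y": -0.15, "z": -8.7, "twist": 0, "jaw": 8.5},
    {"x": -0.35, "y": -0.15, "z": -9.4, "twist": 0, "jaw": 8.5},
    {"x": -0.35, "y": -0.15, "z": -9.4, "twist": 0, "jaw": 8.5},
    {"x": -0.35, "y": -0.15, "z": -9.4, "twist": 0, "jaw": 8.5},
    {"x": -0.35, "y": -0.15, "z": -9.4, "twist": 0, "jaw": 8.5},
  ],
)

```text
clock: 21.9
eef_pos: [0.4459, 0.0132, 0.0686]
tool_rot: [0.339, 0.614, -0.343, 0.625]
ft_force: [0.2, -0.2, 0.5]
grip_width: 0.0852
```

Run:
```python
from h import *
exec(open('st.py').read())
p,d=snap('side','side10'); cv2.imwrite('pics/s10c.png',cv2.resize(p[90:250,300:460,::-1],None,fx=3.7,fy=3.7))
```

```text
t 21.9 tcp [445.9  13.2  68.6] jawang -57.7 tilt [ 0.011 -0.013 -1.   ] w 85.2 j [ 0.04  0.27 -0.41  0.87 -0.01  2.62] F [ 0.2 -0.2  0.5]
```

View pics/s10c.png

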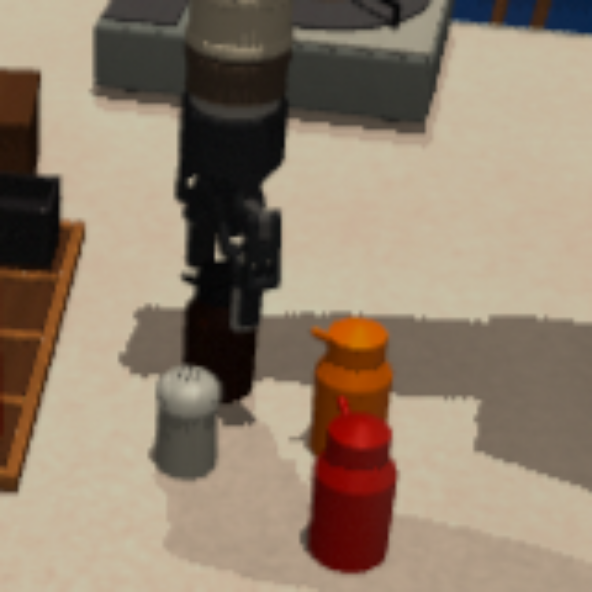

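The gripper is over the dark pourer with the spout clear to the left of the fingers. Closing.

step_arm(
  series=[
    {"x": 0, "y": 0, "z": 0, "twist": 0, "jaw": 3.2},
    {"x": 0, "y": 0, "z": 0, "twist": 0, "jaw": 3.2},
    {"x": 0, "y": 0, "z": 0, "twist": 0, "jaw": 3.2},
    {"x": 0, "y": 0, "z": 0, "twist": 0, "jaw": 3.2},
    {"x": 0, "y": 0, "z": 0, "twist": 0, "jaw": 3.2},
    {"x": 0, "y": 0, "z": 0, "twist": 0, "jaw": 3.2},
    {"x": 0, "y": 0, "z": 0, "twist": 0, "jaw": 3.2},
    {"x": 0, "y": 0, "z": 0, "twist": 0, "jaw": 3.2},
    {"x": 0, "y": 0, "z": 0, "twist": 0, "jaw": 3.2},
  ],
)

```text
clock: 22.7
eef_pos: [0.4467, 0.013, 0.0699]
tool_rot: [0.339, 0.613, -0.343, 0.626]
ft_force: [-1.8, -0.6, 6.3]
grip_width: 0.0456
```

```bash
python3 st.py
```

```text
t 22.7 tcp [446.7  13.   69.9] jawang -57.7 tilt [ 0.014 -0.014 -1.   ] w 45.6 j [ 0.04  0.27 -0.41  0.87 -0.01  2.62] F [-1.8 -0.6  6.3]
```

Width 45.6 mm is more than the 42 mm cap, so the tips are on the shoulder. I'll open, rise 8 mm and regrip on the cap.

step_arm(
  series=[
    {"x": -0.1, "y": 0, "z": 0, "twist": 0, "jaw": 6.5},
    {"x": -0.1, "y": 0, "z": 0, "twist": 0, "jaw": 6.5},
    {"x": -0.1, "y": 0, "z": 0, "twist": 0, "jaw": 6.5},
    {"x": -0.1, "y": 0, "z": 0.3, "twist": 0, "jaw": 6.5},
    {"x": -0.1, "y": 0, "z": 0.8, "twist": 0, "jaw": 6.5},
    {"x": -0.1, "y": 0, "z": 0.8, "twist": 0, "jaw": 6.5},
    {"x": -0.1, "y": 0, "z": 0.8, "twist": 0, "jaw": 6.5},
    {"x": -0.1, "y": 0, "z": 0.8, "twist": 0, "jaw": 6.5},
  ],
)

```text
clock: 23.37
eef_pos: [0.4458, 0.013, 0.078]
tool_rot: [0.339, 0.613, -0.343, 0.626]
ft_force: [-0.8, 0.1, -1.8]
grip_width: 0.0647
```

step_arm(
  series=[
    {"x": 0, "y": 0, "z": 0, "twist": 0, "jaw": 3.2},
    {"x": 0, "y": 0, "z": 0, "twist": 0, "jaw": 3.2},
    {"x": 0, "y": 0, "z": 0, "twist": 0, "jaw": 3.2},
    {"x": 0, "y": 0, "z": 0, "twist": 0, "jaw": 3.2},
    {"x": 0, "y": 0, "z": 0, "twist": 0, "jaw": 3.2},
    {"x": 0, "y": 0, "z": 0, "twist": 0, "jaw": 3.2},
    {"x": 0, "y": 0, "z": 0, "twist": 0, "jaw": 3.2},
  ],
)

```text
clock: 23.95
eef_pos: [0.4461, 0.013, 0.0783]
tool_rot: [0.339, 0.612, -0.343, 0.626]
ft_force: [0.3, -0.6, 5.7]
grip_width: 0.0397
```

```bash
python3 st.py
```

```text
t 23.95 tcp [446.1  13.   78.3] jawang -57.7 tilt [ 0.015 -0.014 -1.   ] w 39.7 j [ 0.04  0.26 -0.4   0.89 -0.01  2.62] F [ 0.3 -0.6  5.7]
```

step_arm(
  series=[
    {"x": 0, "y": 0, "z": 1, "twist": 0, "jaw": 3.2},
    {"x": 0, "y": 0, "z": 3, "twist": 0, "jaw": 3.2},
    {"x": 1, "y": -0.3, "z": 4, "twist": 0, "jaw": 3.2},
    {"x": 3.5, "y": -1, "z": 4.5, "twist": 0, "jaw": 3.2},
    {"x": 6, "y": -1.7, "z": 4.5, "twist": 0, "jaw": 3.2},
    {"x": 9, "y": -2.6, "z": 4.5, "twist": 0, "jaw": 3.2},
    {"x": 12, "y": -3.5, "z": 4.5, "twist": 0, "jaw": 3.2},
    {"x": 15, "y": -4.4, "z": 4.5, "twist": 0, "jaw": 3.2},
    {"x": 17.5, "y": -5.1, "z": 4.5, "twist": 0, "jaw": 3.2},
    {"x": 18.9, "y": -5.5, "z": 4.5, "twist": 0, "jaw": 3.2},
  ],
)

```text
clock: 24.78
eef_pos: [0.6371, -0.043, 0.1214]
tool_rot: [0.339, 0.612, -0.343, 0.626]
ft_force: [0.5, 0.5, -1.6]
grip_width: 0.0403
```

step_arm(
  series=[
    {"x": 0.2, "y": 0, "z": 0, "twist": 0, "jaw": 3.2},
    {"x": 0.2, "y": 0, "z": 0, "twist": 0, "jaw": 3.2},
    {"x": 0.2, "y": 0, "z": 0, "twist": 0, "jaw": 3.2},
  ],
)

```text
clock: 25.03
eef_pos: [0.6374, -0.0427, 0.1197]
tool_rot: [0.339, 0.614, -0.344, 0.625]
ft_force: [-0.2, 1.0, -2.9]
grip_width: 0.0398
```

Run:
```python
from h import *
exec(open('st.py').read())
p,d=snap('side','side11'); cv2.imwrite('pics/s11c.png',cv2.resize(p[60:260,220:420,::-1],None,fx=3,fy=3))
p,d=snap('top','top11')
```

```text
t 25.0333 tcp [637.4 -42.7 119.7] jawang -57.7 tilt [ 0.01  -0.014 -1.   ] w 39.8 j [-0.06  0.57  0.21  1.2  -0.01  2.52] F [-0.2  1.  -2.9]
```

View pics/s11c.png

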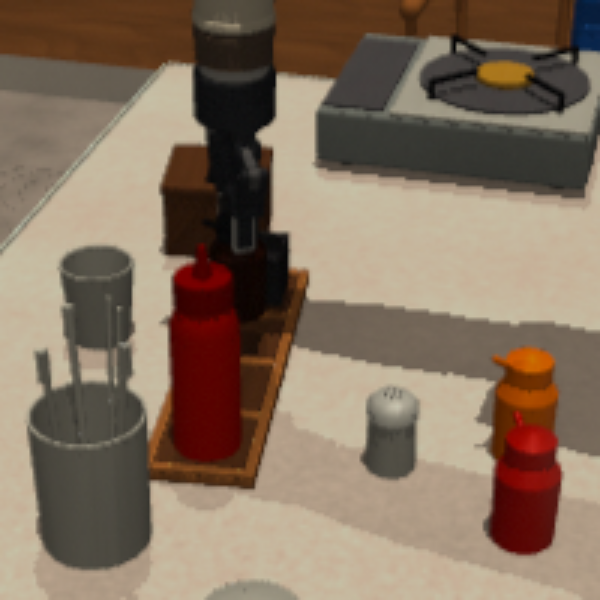

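Held upright above its pocket. Lowering: x −0.2, y 0, z to about 88.

step_arm(
  series=[
    {"x": -0.2, "y": 0.05, "z": -0.5, "twist": 0, "jaw": 3.2},
    {"x": -0.2, "y": 0.05, "z": -1.2, "twist": 0, "jaw": 3.2},
    {"x": -0.2, "y": 0.05, "z": -1.8, "twist": 0, "jaw": 3.2},
    {"x": -0.2, "y": 0.05, "z": -2.4, "twist": 0, "jaw": 3.2},
    {"x": -0.2, "y": 0.05, "z": -2.8, "twist": 0, "jaw": 3.2},
    {"x": -0.2, "y": 0.05, "z": -3, "twist": 0, "jaw": 3.2},
    {"x": -0.2, "y": 0.05, "z": -3.1, "twist": 0, "jaw": 3.2},
    {"x": -0.2, "y": 0.05, "z": -3.15, "twist": 0, "jaw": 3.2},
    {"x": -0.2, "y": 0.05, "z": -3.2, "twist": 0, "jaw": 3.2},
    {"x": -0.2, "y": 0.05, "z": -3.2, "twist": 0, "jaw": 3.2},
  ],
)

```text
clock: 25.97
eef_pos: [0.6357, -0.0421, 0.089]
tool_rot: [0.339, 0.613, -0.344, 0.625]
ft_force: [0.2, 0.0, -2.7]
grip_width: 0.04
```

```bash
python3 st.py
```

```text
t 25.9667 tcp [635.7 -42.1  89. ] jawang -57.7 tilt [ 0.012 -0.014 -1.   ] w 40.0 j [-0.06  0.59  0.15  1.12 -0.01  2.52] F [ 0.2  0.  -2.7]
```

step_arm(
  series=[
    {"x": 0, "y": 0, "z": -0.1, "twist": 0, "jaw": 3.2},
    {"x": 0, "y": 0, "z": -0.2, "twist": 0, "jaw": 3.2},
    {"x": 0, "y": 0, "z": -0.2, "twist": 0, "jaw": 3.2},
    {"x": 0, "y": 0, "z": -0.2, "twist": 0, "jaw": 3.2},
  ],
)

```text
clock: 26.3
eef_pos: [0.6364, -0.0421, 0.0884]
tool_rot: [0.339, 0.612, -0.343, 0.626]
ft_force: [-1.1, -0.1, 5.9]
grip_width: 0.04
```

```bash
python3 st.py
```

```text
t 26.3 tcp [636.4 -42.1  88.4] jawang -57.7 tilt [ 0.014 -0.014 -1.   ] w 40.0 j [-0.06  0.59  0.15  1.12 -0.01  2.52] F [-1.1 -0.1  5.9]
```

step_arm(
  series=[
    {"x": 0, "y": 0, "z": 0, "twist": 0, "jaw": 7},
    {"x": 0, "y": 0, "z": 0, "twist": 0, "jaw": 7},
    {"x": 0, "y": 0, "z": 0, "twist": 0, "jaw": 7},
    {"x": 0, "y": 0, "z": 0, "twist": 0, "jaw": 7},
    {"x": 0, "y": 0, "z": 0, "twist": 0, "jaw": 7},
    {"x": 0, "y": 0, "z": 0, "twist": 0, "jaw": 7},
    {"x": 0, "y": 0, "z": 1, "twist": 0, "jaw": 7},
    {"x": 0, "y": 0, "z": 4, "twist": 0, "jaw": 7},
    {"x": 0, "y": 0, "z": 7, "twist": 0, "jaw": 7},
    {"x": 0, "y": 0, "z": 8, "twist": 0, "jaw": 7},
  ],
)

```text
clock: 27.13
eef_pos: [0.6388, -0.0423, 0.1741]
tool_rot: [0.341, 0.61, -0.342, 0.629]
ft_force: [0.7, -0.1, 1.4]
grip_width: 0.0698
```

step_arm(
  series=[
    {"x": -3, "y": 2, "z": 0, "twist": 7, "jaw": 7},
    {"x": -6, "y": 4.5, "z": 0, "twist": 14, "jaw": 7},
    {"x": -9, "y": 7, "z": 0, "twist": 21, "jaw": 7},
    {"x": -11.5, "y": 9.5, "z": 0, "twist": 28, "jaw": 7},
    {"x": -14, "y": 12, "z": 0, "twist": 35, "jaw": 7},
    {"x": -16.5, "y": 14, "z": 0, "twist": 42, "jaw": 7},
    {"x": -18.5, "y": 16, "z": 0, "twist": 49, "jaw": 7},
    {"x": -18.8, "y": 15.9, "z": 0, "twist": 56, "jaw": 7},
    {"x": -18.8, "y": 15.9, "z": 0, "twist": 63, "jaw": 7},
    {"x": -18.8, "y": 15.9, "z": 0, "twist": 65, "jaw": 7},
  ],
)

```text
clock: 27.97
eef_pos: [0.4504, 0.1174, 0.1748]
tool_rot: [-0.043, 0.697, 0.052, 0.714]
ft_force: [0.2, -0.3, 0.0]
grip_width: 0.0699
```

step_arm(
  series=[
    {"x": 0, "y": 0, "z": 0, "twist": 0, "jaw": 7},
    {"x": 0, "y": 0, "z": 0, "twist": 0, "jaw": 7},
  ],
)

```text
clock: 28.13
eef_pos: [0.4505, 0.1175, 0.1753]
tool_rot: [-0.042, 0.697, 0.051, 0.714]
ft_force: [-0.8, 0.8, 0.6]
grip_width: 0.0699
```

Run:
```python
from fit import *
exec(open('st.py').read())
p,d=snap('top','top12');P=cloud('top',d)
print('soy',circ(region(P,.58,.7,-.09,.01,.05,.09)),'max',region(P,.58,.7,-.08,.01,.05,.15)[:,2].max())
print('dish',rect(region(P,.58,.71,-.2,-.09,.058,.09)),'cap',circ(region(P,.55,.68,.09,.19,.173,.188)))
print('pepper',circ(region(P,.41,.49,.08,.15,.052,.1)))
```

```text
t 28.1333 tcp [450.5 117.5 175.3] jawang 7.6 tilt [ 0.024  0.015 -1.   ] w 69.9 j [ 0.25  0.19 -0.22  1.14  0.01  1.69] F [-0.8  0.8  0.6]
soy (array([634.1, -42.5]), 27.6) max 0.12035699872596493
dish (array([ 644.9, -133. ]), array([64.5, 66.6]), 6.5) cap (array([610.6, 139.8]), 25.9)
pepper (array([0., 0.]), 0.0)
```

View pics/top12.png

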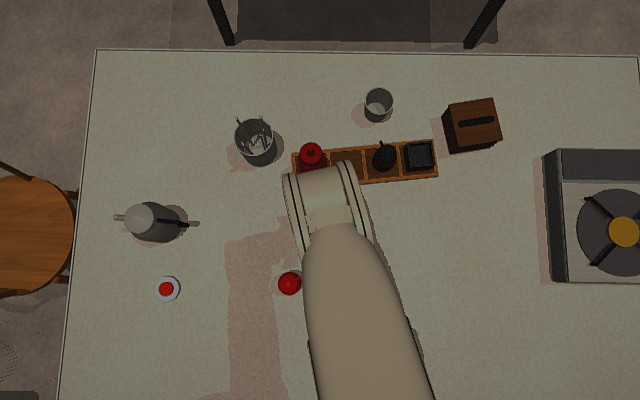

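Soy, dishes and bottle are all centred in their pockets: soy (385,155), dishes (419,156), bottle (311,154). Now the pepper shaker.

step_arm(
  series=[
    {"x": -0.3, "y": -0.05, "z": -2, "twist": 0, "jaw": 7},
    {"x": -0.3, "y": -0.05, "z": -5, "twist": 0, "jaw": 7},
    {"x": -0.3, "y": -0.05, "z": -8, "twist": 0, "jaw": 7},
    {"x": -0.3, "y": -0.05, "z": -10, "twist": 0, "jaw": 7},
    {"x": -0.3, "y": -0.05, "z": -12, "twist": 0, "jaw": 7},
    {"x": -0.3, "y": -0.05, "z": -13.2, "twist": 0, "jaw": 7},
    {"x": -0.3, "y": -0.05, "z": -13.7, "twist": 0, "jaw": 7},
    {"x": -0.3, "y": -0.05, "z": -13.7, "twist": 0, "jaw": 7},
    {"x": -0.3, "y": -0.05, "z": -13.7, "twist": 0, "jaw": 7},
    {"x": -0.3, "y": -0.05, "z": -13.7, "twist": 0, "jaw": 7},
  ],
)

```text
clock: 29.02
eef_pos: [0.4485, 0.1171, 0.0392]
tool_rot: [-0.042, 0.696, 0.051, 0.715]
ft_force: [-0.1, 0.1, -0.1]
grip_width: 0.07
```

Run:
```python
from h import *
exec(open('st.py').read())
p,d=snap('side','side13'); cv2.imwrite('pics/s13c.png',cv2.resize(p[90:250,300:460,::-1],None,fx=3.7,fy=3.7))
```

```text
t 29.0167 tcp [448.5 117.1  39.2] jawang 7.5 tilt [ 0.026  0.015 -1.   ] w 70.0 j [ 0.25  0.33 -0.42  0.79  0.01  1.69] F [-0.1  0.1 -0.1]
```

View pics/s13c.png

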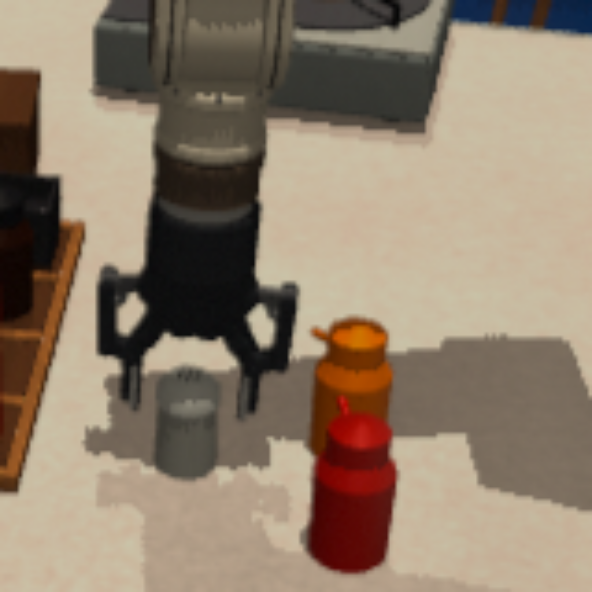

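step_arm(
  series=[
    {"x": 0, "y": 0, "z": 0, "twist": 0, "jaw": 3.6},
    {"x": 0, "y": 0, "z": 0, "twist": 0, "jaw": 3.6},
    {"x": 0, "y": 0, "z": 0, "twist": 0, "jaw": 3.6},
    {"x": 0, "y": 0, "z": 0, "twist": 0, "jaw": 3.6},
    {"x": 0, "y": 0, "z": 0, "twist": 0, "jaw": 3.6},
    {"x": 0, "y": 0, "z": 0, "twist": 0, "jaw": 3.6},
    {"x": 0, "y": 0, "z": 0, "twist": 0, "jaw": 3.6},
    {"x": 0, "y": 0, "z": 0, "twist": 0, "jaw": 3.6},
  ],
)

```text
clock: 29.73
eef_pos: [0.4496, 0.1174, 0.0407]
tool_rot: [-0.042, 0.695, 0.051, 0.716]
ft_force: [-1.5, -0.1, 6.7]
grip_width: 0.044
```

```bash
python3 st.py
```

```text
t 29.7333 tcp [449.6 117.4  40.7] jawang 7.5 tilt [ 0.029  0.016 -0.999] w 44.0 j [ 0.25  0.33 -0.42  0.79  0.01  1.69] F [-1.5 -0.1  6.7]
```

step_arm(
  series=[
    {"x": 0, "y": 0, "z": 1.5, "twist": 0, "jaw": 3.6},
    {"x": 0, "y": -1, "z": 4, "twist": 0, "jaw": 3.6},
    {"x": 0.5, "y": -4, "z": 5, "twist": 0, "jaw": 3.6},
    {"x": 2, "y": -7, "z": 5, "twist": 0, "jaw": 3.6},
    {"x": 4.5, "y": -8.2, "z": 5, "twist": 0, "jaw": 3.6},
    {"x": 7.5, "y": -8, "z": 5, "twist": 0, "jaw": 3.6},
    {"x": 10.5, "y": -7.6, "z": 5, "twist": 0, "jaw": 3.6},
    {"x": 13.5, "y": -7.2, "z": 5, "twist": 0, "jaw": 3.6},
    {"x": 16, "y": -6.9, "z": 5, "twist": 0, "jaw": 3.6},
    {"x": 17.4, "y": -6.8, "z": 5, "twist": 0, "jaw": 3.6},
  ],
)

```text
clock: 30.57
eef_pos: [0.6265, 0.0497, 0.0907]
tool_rot: [-0.042, 0.694, 0.052, 0.717]
ft_force: [-0.1, 0.0, -1.0]
grip_width: 0.0437
```

step_arm(
  series=[
    {"x": 0, "y": 0, "z": 0, "twist": 0, "jaw": 3.6},
    {"x": 0, "y": 0, "z": 0, "twist": 0, "jaw": 3.6},
    {"x": 0, "y": 0, "z": 0, "twist": 0, "jaw": 3.6},
  ],
)

```text
clock: 30.82
eef_pos: [0.6252, 0.0496, 0.0902]
tool_rot: [-0.042, 0.695, 0.052, 0.716]
ft_force: [-0.3, 0.6, -0.5]
grip_width: 0.0439
```

Run:
```python
from h import *
exec(open('st.py').read())
p,d=snap('side','side14'); cv2.imwrite('pics/s14c.png',cv2.resize(p[60:260,220:420,::-1],None,fx=3,fy=3))
```

```text
t 30.8167 tcp [625.2  49.6  90.2] jawang 7.5 tilt [ 0.029  0.016 -0.999] w 43.9 j [0.07 0.55 0.1  1.08 0.01 1.51] F [-0.3  0.6 -0.5]
```

View pics/s14c.png

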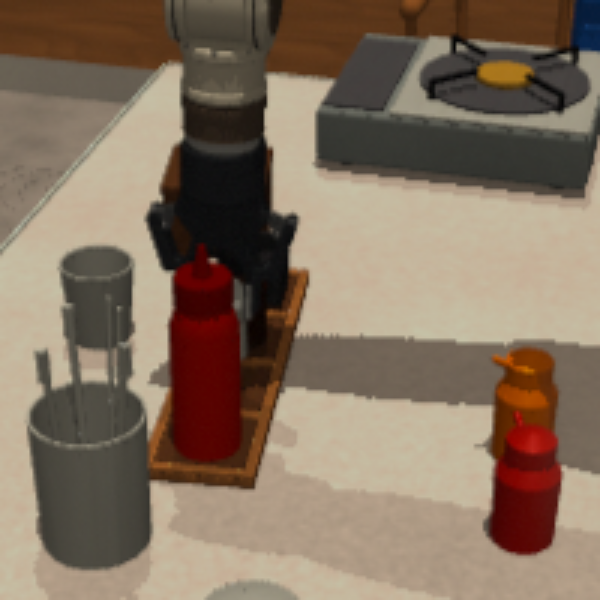

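step_arm(
  series=[
    {"x": -0.1, "y": 0, "z": -0.8, "twist": 0, "jaw": 3.6},
    {"x": -0.1, "y": 0, "z": -1.6, "twist": 0, "jaw": 3.6},
    {"x": -0.1, "y": 0, "z": -2.4, "twist": 0, "jaw": 3.6},
    {"x": -0.1, "y": 0, "z": -3, "twist": 0, "jaw": 3.6},
    {"x": -0.1, "y": 0, "z": -3.4, "twist": 0, "jaw": 3.6},
    {"x": -0.1, "y": 0, "z": -3.7, "twist": 0, "jaw": 3.6},
    {"x": -0.1, "y": 0, "z": -3.9, "twist": 0, "jaw": 3.6},
    {"x": -0.1, "y": 0, "z": -4.0, "twist": 0, "jaw": 3.6},
    {"x": -0.1, "y": 0, "z": -4.0, "twist": 0, "jaw": 3.6},
    {"x": -0.1, "y": 0, "z": -4.0, "twist": 0, "jaw": 3.6},
  ],
)

```text
clock: 31.7
eef_pos: [0.6243, 0.0496, 0.0508]
tool_rot: [-0.042, 0.694, 0.052, 0.716]
ft_force: [-1.2, -0.4, 0.2]
grip_width: 0.0441
```

```bash
python3 st.py
```

```text
t 31.7 tcp [624.3  49.6  50.8] jawang 7.5 tilt [ 0.03   0.016 -0.999] w 44.1 j [0.07 0.59 0.05 1.   0.01 1.51] F [-1.2 -0.4  0.2]
```

Just touching. Releasing (to 7 cm), then straight up and retreat.

step_arm(
  series=[
    {"x": 0, "y": 0, "z": -0.05, "twist": 0, "jaw": 3.6},
    {"x": 0, "y": 0, "z": -0.05, "twist": 0, "jaw": 7},
    {"x": 0, "y": 0, "z": -0.05, "twist": 0, "jaw": 7},
    {"x": 0, "y": 0, "z": -0.05, "twist": 0, "jaw": 7},
    {"x": 0, "y": 0, "z": -0.05, "twist": 0, "jaw": 7},
    {"x": 0, "y": 0, "z": -0.05, "twist": 0, "jaw": 7},
    {"x": 0, "y": 0, "z": -0.05, "twist": 0, "jaw": 7},
    {"x": 0, "y": 0, "z": 3, "twist": 0, "jaw": 7},
    {"x": 0, "y": 0, "z": 6, "twist": 0, "jaw": 7},
    {"x": 0, "y": 0, "z": 10, "twist": 0, "jaw": 7},
  ],
)

```text
clock: 32.53
eef_pos: [0.6223, 0.0494, 0.149]
tool_rot: [-0.042, 0.697, 0.051, 0.714]
ft_force: [0.3, -1.5, -0.6]
grip_width: 0.0698
```

step_arm(
  series=[
    {"x": 0, "y": 0, "z": 4, "twist": 0, "jaw": 7},
    {"x": 0, "y": 0, "z": 8, "twist": 0, "jaw": 7},
    {"x": -4, "y": -1, "z": 10, "twist": 0, "jaw": 7},
    {"x": -8, "y": -4, "z": 10, "twist": 0, "jaw": 7},
    {"x": -12, "y": -7, "z": 10, "twist": 0, "jaw": 7},
    {"x": -16, "y": -10, "z": 10, "twist": 0, "jaw": 7},
    {"x": -20, "y": -13, "z": 10, "twist": 0, "jaw": 7},
    {"x": -24, "y": -16, "z": 10, "twist": 0, "jaw": 7},
    {"x": -24, "y": -20, "z": 10, "twist": 0, "jaw": 7},
    {"x": -24, "y": -20, "z": 10, "twist": 0, "jaw": 7},
  ],
)

```text
clock: 33.37
eef_pos: [0.3801, -0.1516, 0.2495]
tool_rot: [-0.042, 0.696, 0.051, 0.715]
ft_force: [1.3, -0.4, 0.3]
grip_width: 0.0699
```

Run:
```python
from fit import *
exec(open('st.py').read())
p,d=snap('side','side15')
p2,d2=snap('top','top15');P=cloud('top',d2)
print('soy',circ(region(P,.58,.7,-.09,.01,.05,.09)),'max',region(P,.58,.7,-.08,.01,.05,.15)[:,2].max())
print('dish',rect(region(P,.58,.71,-.2,-.09,.058,.09)),'cap',circ(region(P,.55,.68,.09,.19,.173,.188)))
print('pepper',circ(region(P,.57,.68,0,.09,.05,.1)),region(P,.57,.68,0,.09,.05,.15)[:,2].max())
print('tumbler', circ(region(P,.69,.85,-.08,.03,.06,.1)),'jug',region(P,.38,.55,.43,.6,.165,.19).mean(0))
a=cv2.resize(p[80:250,220:400,::-1],(400,378)); b=cv2.resize(p2[70:215,215:515,::-1],(780,377))
cv2.imwrite('pics/f1.png',cv2.resize(a,None,fx=1.5,fy=1.5));cv2.imwrite('pics/f2.png',b)
```

```text
t 33.3667 tcp [ 380.1 -151.6  249.5] jawang 7.6 tilt [ 0.025  0.015 -1.   ] w 69.9 j [-0.4   0.04 -0.19  1.33  0.02  1.04] F [ 1.3 -0.4  0.3]
soy (array([634.2, -42.7]), 27.7) max 0.12016928183213473
dish (array([ 644.9, -132.5]), array([64.8, 64.4]), 7.2) cap (array([611.1, 140.3]), 26.2)
pepper (array([622.2,  49. ]), 23.1) 0.09030182707621945
tumbler (array([777. , -26.8]), 37.4) jug [0.45865318 0.52215315 0.16990894]
```

View pics/f1.png

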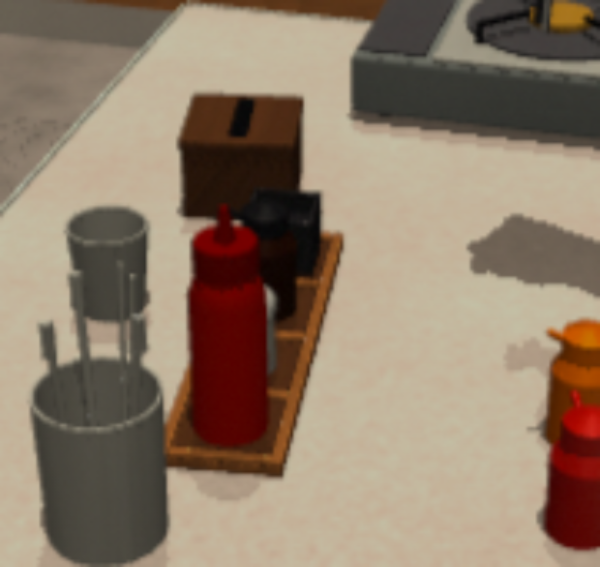

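View pics/f2.png

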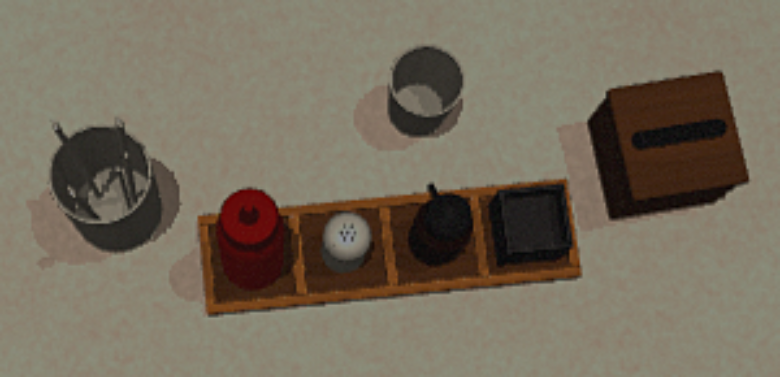

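The crop shows, left to right, bottle (250,215), pepper (347,240), soy (447,215) and the stacked dishes (533,225). All are upright in their pockets; the tumbler and jug have not moved and the arm is clear.

```bash
python3 -c "
from workcell import bot
print(bot.job_done())"
```

```text
the job is handed in; nothing more can be done
None
```

The caddy is set as asked and the job is handed in, after about 33 s of the 115 s allowed. I placed things in the order you gave: the two dishes stacked in the pocket by the napkin box, the squeeze bottle at the far end, the dark soy pourer beside the dishes, and the pepper shaker between soy and bottle.

- **Final positions:** in the last top view every item sits within about 1 mm of its pocket centre.
- **Heights:** the soy and pepper tops measured 120 mm and 90 mm, a couple of mm to 4 mm above the 118 mm and 86 mm expected, which I put down to camera depth error. The dish rim was about 68 mm and the nozzle about 212 mm, both at or near what seated items should read.
- **Bystanders:** the tumbler and jug are upright where they started, and the arm is well clear of everything.
- **What went wrong:** the first grip on the soy pourer landed on its shoulder (45.6 mm wide instead of the cap's 42 mm), so I opened and regripped on the cap before lifting. The tool also drifted to about 1.9° of tilt by the end; none of the final checks show an effect from it.
- **Not checked:** the side view of the pepper shaker is mostly hidden behind the bottle, so its upright check rests on the top view.

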